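Take the strainer out of the edger's coolant pump

ROBOT

A 6-joint arm with a two-finger parallel gripper is mounted at the origin on the work surface. World frame = base frame: x ahead of the robot, y to its left, z up, the work surface at z = 0. Lengths are in m, angles in rad, forces in N, time in s.
With the tool pointing down it reaches from about 0.35 to 1 m from the base axis. Payload 7.1 kg.
Tool frame: the origin (TCP) lies at the very end of the fingers, on their centre line; the grasp point (between the pads) lies 19 mm behind it; z points along the fingers, y is the direction in which the jaws open and shut (so a half turn about z gives the same grasp; the last joint's range is limited). The gripper opens to 85 mm and grips with 20 to 120 N. Pads are 22 mm wide; open, the fingers measure 114 mm over their backs; the gripper's body (76 mm by 85 mm) begins 54 mm behind the grasp point. The pads swing forward as they close: fully open they stand 13 mm farther back than shut.
Start: joints at [1.273, 0.423, 1.63, -0, 1.089, -0.019], TCP at [0.172, 0.601, 0.231] pointing down, gripper open.
Joint ranges: [-3, 3], [-0.9, 2.11], [0.09, 2.58], [-1.31, 4.45], [0.11, 2.69], [-2.54, 2.54]. Speed limits (rad/s): [2.39, 2.39, 3.01, 3.14, 3.14, 3.14].

INTERFACE

Orientations are given as a unit quaternion [w, x, y, z].
In Python, from bench import * gives the robot as it stands.
- The arm moves only by the shell command python3 -m pendant 'ROWS' [FORCE]. ROWS is text: rows parted by semicolons, each of 7 numbers parted by spaces: the shift along the tool's x, y, z as a fraction of full scale, then the turn, a rotation vector about the tool's x, y, z as a fraction of full scale, then the gripper command: -1 is fully open, 1 is shut, values between are in proportion. A call has 1 to 12 rows; each row is the pose to reach, as a shift and turn from the pose commanded when the call began, along the tool's axes at that moment; what a row does not reach only later rows make up. Full scale, the value 1, is 30 cm for a shift and pi/4 rad for a turn. A row lasts 1/10 s, in which the tool goes at most 50 mm and 8.59 degrees, less where a joint would pass 70% of its speed; a pose out of reach is approached as far as the arm can. A call with a number of a shift or a turn outside -1 to 1 is refused whole. A call with a gripper value outside its range is refused whole. The fingers move at their own pace and stop on an object; FORCE is the grip in N (left out, the last holds). Time passes only in rows, so rows that repeat a pose let the fingers close. It gives the time, the measured TCP pose, the force and the opening at its end, in the units of the state.
- get_obs(): the state, without advancing time (a new reading comes with each control period).
- camera(name): name is "scene" or "side" or "wrist"; returns a dict with "img" (420x560x3 uint8, red, green, blue), "z_map" (420x560 float32, m along the optical axis (not along the pixel's ray), 0 where there is no reading), "fx", "fy", "cx", "cy" (pixels), "xyz" and "attitude" of the camera in the world; the wrist camera has in their place "tool_from_camera" (4x4, takes a point from camera to tool coordinates, whose origin is the TCP and whose axes are the flange's). Camera axes: x right, y down, z forward; pixel columns grow to the right and rows downward; lengths in m; the calibration is good to about 2 mm. A picture is of the moment at which its call begins: read the wrist's pose just before it.
- close_job(): hands the job in, once; it reports no verdict.
Trained networks look in a picture, given as the dict that the camera call returned (one of the last four; its "shot" number tells which), for a name from the list of things; names that differ only in an ending like _2 or _b are one class to them, and where a whole thing is asked for, a point or a joint stands for the part that bears it (a point fixed in the world has none). Each returns a list of dicts, best first, with "conf" (0 to 1); they miss things now and then, are a little off and sometimes report something else, mostly with a low value. They report only what shows in the picture. A call takes as long as a camera call. They do not tell look-alikes from the thing itself.
- cut_out(thing, picture): "region" (420x560 bool, what is visible of it) and "extent" ([left, top, right, bottom] in pixels, round what is visible of it).
The state is a dict: "time_s": time; "q": joint angles; "joint_vel": joint speeds; "joint_efforts": joint torques, N m; "eef_pos": TCP position; "tool_rot": TCP orientation; "force": force on the tool from outside, world axes, zero at the start; "wrist_torque": the same for the moment, N m; "grip_width": opening from 0.0 (shut) to 1.0 (fully open).
Only numpy, scipy, OpenCV 4.12 (cv2) and the standard library are available. Lean on these libraries where they do the work, as an engineer would, in place of code of your own. Each camera call takes 0.05 s, during which the arm holds its last target.

TASK

The coolant strainer of the lens edger is due for rinsing. First shut the suction valve by swinging its lever a quarter turn to its stop, square across the pipe; then unscrew the black strainer plug until its thread lets go, draw it straight out of the port and lay it gently, not dropped, on its side in the empty steel rinse tray. Leave the job tray, the bottle and the jar where they stand.

Things in the scene. Friction and masses are not known exactly. Their poses are not given: they have to be found in the camera images.
- pump_set: Coolant pump set, fixed; origin on the bench under the port's mouth, x level along the barrel away from the robot, y to the suction pipe's side, z up. Grey plastic strainer barrel, 68 mm in diameter (77 over its rings), 100 mm long, open end towards the robot; behind it a pump (132 mm in diameter) and a motor on a steel base plate 150 mm wide, with a grey outlet pipe rising 245 mm high over the pump and down on the -y side.
- port_mouth (a point): Centre of the barrel's mouth, 150 mm above the bench, axes as pump_set. Coarse two-start right-hand thread: the plug comes out 20 mm per turn and lets go after about 220 degrees (13 mm out); before that it cannot be pulled. Anticlockwise seen from the robot's side (top of the knob going to +y) unscrews it, with little resistance; it stays as left between grips.
- plug_knob (a point): Centre of the plug's round ribbed knob, on its axis: 42 mm in diameter, 32 mm long (16 mm either way along x). x points along the plug to its basket; y and z turn with it and match the port's at the start, fully home. The rear face of the flange, 22 mm beyond this point, then lies on the port's mouth. Nothing stands within 60 mm round the knob.
- plug: The black strainer plug, loose, 100 mm long, about 140 g: knob, eight-sided flange 52 mm across flats (6 mm thick), collar 35 mm in diameter and 27 mm long with two short thread pieces (44 mm over them), steel basket 30 mm in diameter and 35 mm long. Origin on the axis at the flange's rear face, axes as plug_knob. In the bore it has about 1 mm play and hangs 1 mm low.
- plug_end (a point): Centre of the far end of the plug's basket, 84 mm beyond the knob's centre along the plug's x.
- valve_lever (a joint): Angle of the valve lever: near 0 as found (open: along the pipe, pointing to the pump set's +y), 1.57 at its stop (shut: across the pipe, pointing to the pump set's +x, away from the robot). Turns clockwise seen from above, stays where left, takes about 2 N at its grip.
- valve_pivot (a point): On the lever's upright pivot at the lever's mid height, 195 mm above the bench; axes as pump_set. The brass valve (45 mm in diameter) sits in the grey suction pipe (25 mm in diameter), which leaves the barrel's side level with its axis and turns down into the bench 50 mm beyond the valve; the lever lies some 16 mm clear above the valve.
- lever_grip (a point): Middle of the lever's black rubber grip, 65 mm from the pivot: a level bar 16 mm wide, 12 mm thick and 62 mm long; the lever reaches 93 mm from the pivot.
- rinse_tray_in (a point): Centre of the inner floor of the empty steel rinse tray: 190 x 220 x 32 mm outside, walls 4 mm, floor 4 mm above the bench, 28 mm deep inside; x along its 190 mm side, y along its 220 mm side, z up. On one side of the pump set or the other.
- rinse_tray: The rinse tray itself, fixed; origin under its centre, axes as rinse_tray_in.
- job_tray: Bystander: smaller grey plastic job tray (130 x 180 x 45 mm) with a divider and a pair of lens blanks, loose; origin under its centre. It stands on the other side from the rinse tray.
- cleaner_bottle: Bystander: white plastic bottle with a black cap, 64 mm in diameter, 170 mm high, loose; origin under its centre.
- pad_jar: Bystander: white plastic jar, 72 mm in diameter, 85 mm high, loose; origin under its centre.
There are look-alikes about, which are no part of the job. Of the things that look like the plug, the middle-sized one is meant.

How it is judged:
By the outcome, as a careful person would: the job done as asked, in the order asked, and still so for the second after the job is handed in, with the robot touching nothing.
It also fails if it takes over 72 s, if anything falls off the work surface, if the arm or the gripper's body presses on something with over 40 N, if the wrist force passes 120 N, or if a joint passes its speed limit or range.

## Working session

There is one attempt and no reset: what is moved stays moved. The work goes in short steps, Python scripts to look and compute and a shell command to move; the robot and the scene stay as the last step left them, time stands still between calls to the robot, and variables do not carry over. Pictures are saved under pics/ and viewed, and the job is handed in when it is done.

```bash
ls; mkdir -p pics; cat > h.py <<'E'
from bench import *
import numpy as np, cv2
from scipy.spatial.transform import Rotation as R
def save(n,im): cv2.imwrite('pics/'+n,cv2.cvtColor(np.ascontiguousarray(im),cv2.COLOR_RGB2BGR))
def rot(q): return R.from_quat([q[1],q[2],q[3],q[0]])
E
python3 - <<'E'
from h import *
import pickle
o=get_obs();print(o)
for n in ("scene","side","wrist"):
    c=camera(n);save(n+'0.png',c['img']);pickle.dump((o,c),open(n+'0.pkl','wb'))
    print(n,{k:v for k,v in c.items() if k not in('img','z_map')})
E
```

```text
pics
{'time_s': 0.0, 'q': array([ 1.27296645e+00,  4.23848430e-01,  1.63070334e+00,  3.36587581e-05,
        1.08859821e+00, -1.90245241e-02]), 'joint_vel': array([ 0.00121554, -0.00026625, -0.00042287, -0.00019276, -0.00014319,
       -0.0014737 ]), 'joint_efforts': array([ 1.79855266e-03, -5.57368863e+01, -2.81754184e+01,  9.71957866e-05,
        7.15682298e-03, -7.66714402e-05]), 'eef_pos': array([0.17182331, 0.60034104, 0.23053571]), 'tool_rot': array([-1.37563709e-04,  1.38959309e-01,  9.90297786e-01, -7.66560046e-04]), 'force': array([ 0.06351373, -0.33434136, -0.37934799]), 'wrist_torque': array([0.01951679, 0.03284544, 0.02593081]), 'grip_width': 1.000730950680988}
scene {'fx': 402.8229204815942, 'fy': 402.8229204815942, 'cx': 282.89404217153896, 'cy': 210.22239307236742, 'xyz': array([1.23851217, 0.01910383, 0.62837046]), 'attitude': array([-0.32679307,  0.60418159,  0.64562303, -0.33367918]), 'shot': 1}
side {'fx': 464.918941145661, 'fy': 464.918941145661, 'cx': 281.5347290025502, 'cy': 206.064455255615, 'xyz': array([0.34589015, 0.71339382, 1.02530351]), 'attitude': array([ 0.03792864, -0.1221883 ,  0.92958165, -0.34570132]), 'shot': 2}
wrist {'fx': 336.75771016764804, 'fy': 336.75771016764804, 'cx': 278.50022563641886, 'cy': 206.39684183065407, 'tool_from_camera': array([[-5.46011527e-04, -9.59696094e-01, -2.81039338e-01,
         7.18808018e-02],
       [ 9.99999813e-01, -6.01104115e-04,  1.09827491e-04,
        -2.16291200e-05],
       [-2.74334916e-04, -2.81039226e-01,  9.59696243e-01,
        -1.42252716e-01],
       [ 0.00000000e+00,  0.00000000e+00,  0.00000000e+00,
         1.00000000e+00]]), 'shot': 3}
```

View pics/scene0.png

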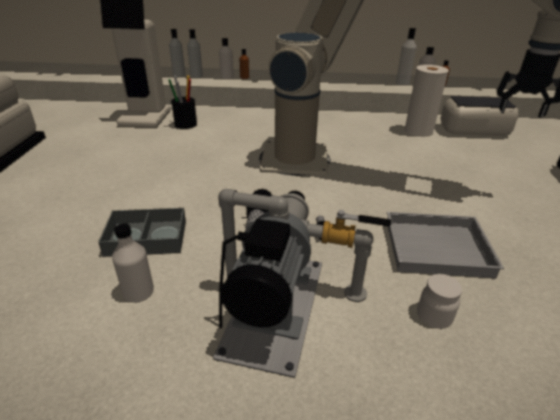

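View pics/side0.png

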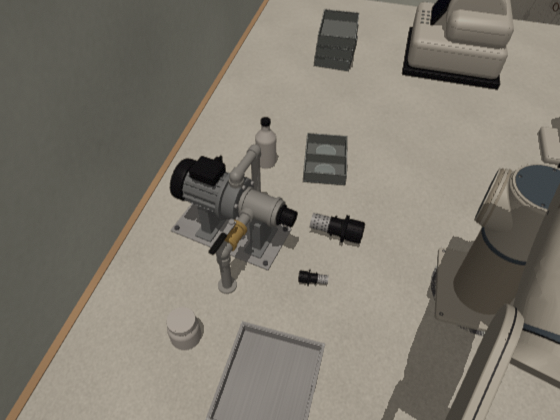

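View pics/wrist0.png

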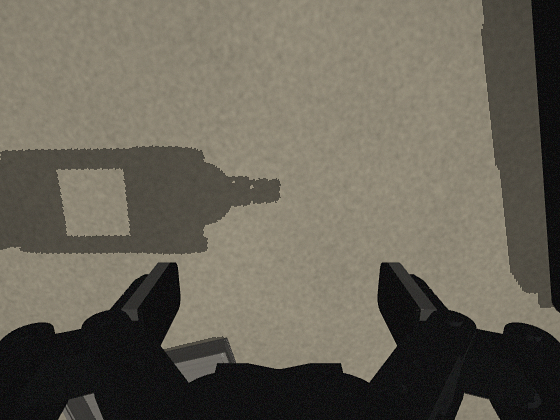

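The scene picture shows the pump set at (265,260), the valve at (340,233), the rinse tray at (440,243) and the job tray at (145,230). There are three plug-like things in the side picture: one in the port at (288,215), a bigger one lying at (340,230) and a smaller one lying at (312,278). The one in the port is apparently the middle-sized one. I'll check this in an enlarged crop and by measuring.

```bash
cat >> h.py <<'E'
def cloud(c,o=None):
    z=c['z_map'];v,u=np.mgrid[0:420,0:560]
    P=np.dstack([(u-c['cx'])/c['fx']*z,(v-c['cy'])/c['fy']*z,z])
    if 'xyz' in c:
        W=P@rot(c['attitude']).as_matrix().T+c['xyz']
    else:
        T=c['tool_from_camera'];W=P@T[:3,:3].T+T[:3,3]
        W=W@rot(o['tool_rot']).as_matrix().T+o['eef_pos']
    W[z==0]=np.nan
    return W
E
python3 - <<'E'
from h import *
import pickle
o,s=pickle.load(open('side0.pkl','rb'));o,sc=pickle.load(open('scene0.pkl','rb'))
im=s['img'][140:310,160:400];save('crop0.png',cv2.resize(im,None,fx=3.3,fy=3.3,interpolation=cv2.INTER_CUBIC))
W=cloud(s);V=cloud(sc)
for n,u,v in [('table',400,200),('plugface',294,217),('bigknob',355,230),('bigflange',337,229),('small',312,277),('barrel top',262,205),('motor top',208,165),('lever',217,243),('bottle cap',265,123),('jar',182,317),('jobtray',326,158),('knob',288,212),('outlet',240,175)]:
    print(n,np.round(W[v,u],3))
for n,u,v in [('lever',375,220),('traycorner',392,220),('valve',340,235)]:
    print('sc',n,np.round(V[v,u],3))
# base plate points height histogram
for name,C in (('side',W),('scene',V)):
    m=(C[...,2]>0.1)&(C[...,2]<0.5)&(C[...,0]>0.35)&(C[...,0]<1)&(abs(C[...,1])<0.4)
    print(name,m.sum(),np.nanmin(C[m],0),np.nanmax(C[m],0))
E
```

```text
table [ 0.224 -0.257  0.002]
plugface [0.485 0.019 0.163]
bigknob [ 0.336 -0.061  0.064]
bigflange [ 0.383 -0.061  0.052]
small [0.417 0.088 0.03 ]
barrel top [0.565 0.015 0.178]
motor top [ 0.715 -0.032  0.229]
lever [0.624 0.164 0.199]
bottle cap [ 0.647 -0.297  0.166]
jar [0.669 0.297 0.082]
jobtray [ 0.466 -0.349  0.027]
knob [0.501 0.014 0.171]
outlet [ 0.626 -0.012  0.238]
sc lever [0.631 0.162 0.201]
sc traycorner [0.36  0.269 0.013]
sc valve [0.63  0.102 0.162]
side 7107 [ 0.4815432  -0.32810428  0.10004247] [0.81165807 0.19308999 0.24891177]
scene 12382 [ 0.48513369 -0.33721238  0.10000964] [0.81463557 0.18947775 0.24751549]
```

View pics/crop0.png

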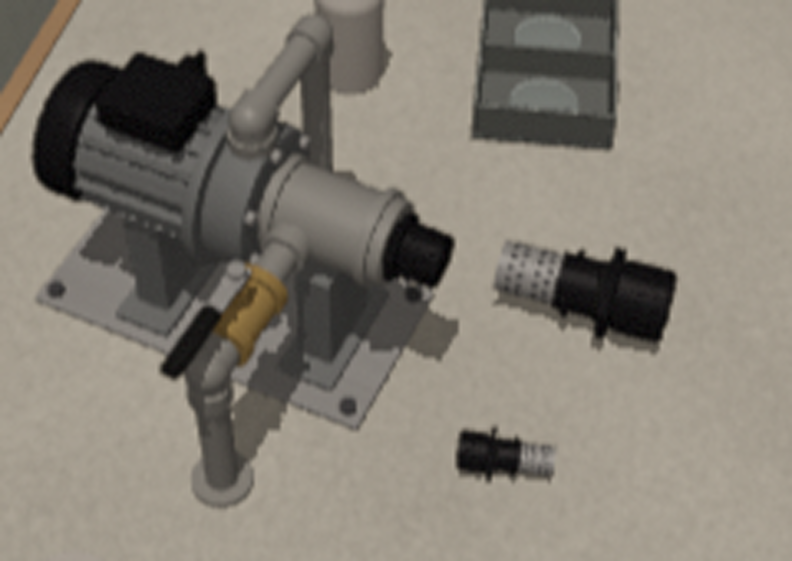

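The one in the port is the middle-sized plug. The lying one at (340,230) stands about 64 mm high, the small one at (312,278) about 30 mm, and the crop agrees. Now I'll fit the pump set's axes, the lever and the tray.

```bash
cat > fit.py <<'E'
from h import *
import pickle
from scipy.optimize import least_squares
o,s=pickle.load(open('side0.pkl','rb'));o,sc=pickle.load(open('scene0.pkl','rb'))
W=cloud(s);V=cloud(sc)
# table check
for C in (W,V):
    m=(abs(C[...,2])<0.012)&(C[...,0]>.2)&(C[...,0]<.9)&(abs(C[...,1])<.5); print('table z',np.median(C[m][:,2]))
# barrel (side): box
def box(C,lo,hi): 
    return C[np.all((C>lo)&(C<hi),axis=2)]
# axis fit to barrel + knob from side cam
B=box(W,[.525,-.03,.15],[.585,.05,.2]); K=box(W,[.475,-.03,.13],[.503,.05,.2])
print(len(B),len(K))
def f(p):
    y0,a,z0=p
    def d(P,r):
        t=P[:,0]-.55
        return np.hypot((P[:,1]-y0-a*t)*np.cos(np.arctan(a)),P[:,2]-z0)-r
    return np.r_[d(B,.034)]
r=least_squares(f,[0.0,0,.15],loss='soft_l1',f_scale=.002);print('barrel y@.55,slope,z',r.x,np.std(r.fun))
# lever grip: dark pts near
for n,C,im in(('side',W,s['img']),('scene',V,sc['img'])):
    m=np.all((C>[.55,.1,.185])&(C<[.72,.24,.225]),axis=2)&(im.max(2)<60)
    P=C[m];print(n,'grip',m.sum(),P.min(0),P.max(0),P.mean(0));u=np.linalg.svd((P-P.mean(0))[:,:2])[2][0];print(np.degrees(np.arctan2(*u[::-1])))
    m=np.all((C>[.55,.05,.19])&(C<[.72,.24,.225]),axis=2); P=C[m];print('all lever',P.min(0),P.max(0))
    # mid obstacles
    m=np.all((C>[.58,.03,.17])&(C<[.8,.16,.3]),axis=2)&~np.all((C>[.6,.06,.17])&(C<[.66,.2,.3]),axis=2);P=C[m];print('obst',len(P), P.min(0) if len(P) else 0,P.max(0) if len(P) else 0)
# front face of knob
print('knob min x', np.percentile(K[:,0],[1,5,50]))
# tray
for n,C in(('side',W),('scene',V)):
    m=np.all((C>[.25,.2,.026])&(C<[.62,.6,.036]),axis=2);P=C[m]
    rr=cv2.minAreaRect((P[:,:2]*1000).astype(np.float32));print(n,'tray',rr)
    m=np.all((C>[.25,.2,-.0])&(C<[.62,.6,.036]),axis=2)
# base plate
for n,C in(('side',W),('scene',V)):
    m=np.all((C>[.45,-.15,.006])&(C<[.9,.15,.02]),axis=2);P=C[m]
    rr=cv2.minAreaRect((P[:,:2]*1000).astype(np.float32));print(n,'plate',rr, np.median(P[:,2]))
E
python3 fit.py
```

```text
table z -0.00020283855082137148
table z 0.0008573484971715617
629 164
barrel y@.55,slope,z [ 0.00217711 -0.17747756  0.14982169] 0.0031621412735195263
side grip 158 [0.61123252 0.1332789  0.19300602] [0.63553393 0.19131669 0.20472416] [0.62221499 0.16369677 0.1994511 ]
78.37406073169312
all lever [0.60465719 0.0940529  0.19065206] [0.63553393 0.19308999 0.20681538]
obst 159 [0.59505223 0.0303442  0.17021329] [0.68211515 0.08019872 0.19418311]
scene grip 205 [0.61909905 0.13301001 0.19033246] [0.63928398 0.18947775 0.20306324] [0.62992806 0.16250141 0.19951903]
79.55197304928258
all lever [0.60680101 0.09143739 0.19026781] [0.63928398 0.18947775 0.2052192 ]
obst 116 [0.59874227 0.03005005 0.17009355] [0.678913   0.07562698 0.1945274 ]
knob min x [0.48182993 0.48297054 0.49144764]
side tray ((452.7431640625, 361.1893310546875), (224.0053253173828, 198.9850311279297), 89.10730743408203)
scene tray ((453.101806640625, 364.1470947265625), (229.88819885253906, 201.99147033691406), 89.0304946899414)
side plate ((698.43603515625, 24.308921813964844), (228.89767456054688, 353.5574951171875), 82.59266662597656) 0.00903697497488909
scene plate ((670.4254150390625, 13.773086547851562), (265.4012145996094, 372.77398681640625), 38.63502883911133) 0.00898313259743544
```

```bash
cat > fit2.py <<'E'
from h import *
import pickle
from scipy.optimize import least_squares
o,s=pickle.load(open('side0.pkl','rb'));o,sc=pickle.load(open('scene0.pkl','rb'))
W=cloud(s)
c,sn=np.cos(.178),np.sin(.178)
X=np.array([c,-sn,0]);Y=np.array([sn,c,0]);O=np.array([.5,.011,0])
Q=np.dstack([(W-O)@X,(W-O)@Y,W[...,2]])
# profile: max height by axial pos near axis
for a in np.arange(-.03,.36,.01):
    m=(Q[...,0]>a)&(Q[...,0]<a+.01)&(abs(Q[...,1])<.06)&(Q[...,2]>.1)
    if m.sum(): 
        P=Q[m];r=np.hypot(P[:,1],P[:,2]-.15);print(round(a,3),m.sum(),np.round(P[:,2].max(),3),np.round(np.percentile(r,[10,50,90]),3))
E
python3 fit2.py
```

```text
-0.02 88 0.17 [0.009 0.017 0.021]
-0.01 69 0.171 [0.017 0.02  0.022]
0.0 75 0.172 [0.018 0.02  0.023]
0.01 100 0.176 [0.018 0.023 0.028]
0.02 144 0.185 [0.024 0.032 0.035]
0.03 150 0.191 [0.033 0.037 0.04 ]
0.04 91 0.188 [0.031 0.034 0.036]
0.05 106 0.185 [0.032 0.033 0.036]
0.06 148 0.185 [0.032 0.034 0.051]
0.07 159 0.186 [0.032 0.034 0.048]
0.08 172 0.186 [0.032 0.04  0.054]
0.09 122 0.186 [0.032 0.034 0.052]
0.1 107 0.186 [0.032 0.034 0.048]
0.11 148 0.203 [0.035 0.038 0.048]
0.12 419 0.241 [0.039 0.055 0.083]
0.13 301 0.247 [0.057 0.071 0.098]
0.14 229 0.248 [0.056 0.06  0.097]
0.15 194 0.243 [0.055 0.059 0.068]
0.16 116 0.217 [0.058 0.065 0.067]
0.17 40 0.204 [0.045 0.05  0.056]
0.18 289 0.231 [0.045 0.055 0.077]
0.19 192 0.23 [0.045 0.061 0.081]
0.2 201 0.23 [0.046 0.062 0.08 ]
0.21 210 0.231 [0.046 0.067 0.081]
0.22 205 0.23 [0.045 0.063 0.081]
0.23 200 0.231 [0.045 0.062 0.081]
0.24 169 0.23 [0.045 0.062 0.08 ]
0.25 122 0.231 [0.044 0.051 0.079]
0.26 92 0.2 [0.045 0.048 0.053]
0.27 201 0.207 [0.046 0.053 0.056]
0.28 160 0.208 [0.053 0.056 0.058]
0.29 150 0.208 [0.054 0.055 0.057]
0.3 82 0.207 [0.052 0.054 0.056]
```

```bash
cat >> fit2.py <<'E'
print('---')
def sel(a,b,r,t=.004,C=Q):
    m=(C[...,0]>a)&(C[...,0]<b)&(abs(np.hypot(C[...,1],C[...,2]-.15)-r)<t)&(C[...,2]>.13);return C[m]
for n,C in(('side',W),('scene',cloud(sc))):
  Q=np.dstack([(C-O)@X,(C-O)@Y,C[...,2]])
  G=[(-.012,.01,.021,.003),(.045,.11,.034,.005),(.26,.3,.055,.005),(.145,.165,.066,.003)]
  D=[(sel(*g,C=Q),g[2]) for g in G];print(n,[len(d[0]) for d in D])
  def f(p):
    return np.concatenate([np.hypot(P[:,1]-p[0]-p[1]*P[:,0],P[:,2]-p[2])-r-(p[3] if i==2 else 0) for i,(P,r) in enumerate(D)])
  r=least_squares(f,[0,0,.15,0],loss='soft_l1',f_scale=.001);print(r.x,r.fun.std())
  y=-.178+np.arctan(r.x[1]);print('yaw',y,np.degrees(y))
  m=(np.hypot(Q[...,1],Q[...,2]-.15)<.017)&(Q[...,0]<.0)&(Q[...,0]>-.03);print('knob face a',np.median(Q[m][:,0]) if m.any() else None)
  for b in ((.178-.2,.2),):
    pass
  m=(Q[...,1]>.05)&(Q[...,1]<.2)&(Q[...,2]>.188)&(Q[...,0]>.05)&(Q[...,0]<.16);P=Q[m];print('lever',P.min(0),P.max(0))
  L=P[P[:,1]>.13];print(np.median(L[:,:2],0),np.polyfit(L[:,1],L[:,0],1),np.percentile(L[:,0],[3,97]),L[:,2].max())
E
python3 fit2.py | sed -n '/---/,$p'
```

```text
---
side [136, 619, 479, 124]
[ 0.00018444 -0.00107119  0.14921768  0.00042425] 0.0017811660911291806
yaw -0.17907118767212868 -10.260023286008071
knob face a -0.015641896725812728
lever [0.08558968 0.05090865 0.18807118] [0.15878671 0.19996723 0.20681538]
[0.09331264 0.16954284] [-0.00351829  0.09417026] [0.08717205 0.10150364] 0.2047241642600014
scene [56, 266, 796, 137]
[-0.00108255  0.00250138  0.15044687  0.00071429] 0.0012757932629445994
yaw -0.175498624594887 -10.05533049963785
knob face a None
lever [0.08726062 0.09982072 0.18801891] [0.10666724 0.19930747 0.2052192 ]
[0.10183692 0.16708859] [0.02622036 0.09605536] [0.09177731 0.10528024] 0.2033035611602928
```

```bash
cat >> h.py <<'E'
PX=np.array([np.cos(.178),-np.sin(.178),0]);PY=np.array([np.sin(.178),np.cos(.178),0]);PZ=np.array([0,0,1.]);PO=np.array([.5,.011,0])
def pp(a,b,z): return PO+a*PX+b*PY+np.array([0,0,z])
def rotm(x=None,y=None,z=None):
    if x is None: x=np.cross(y,z)
    if y is None: y=np.cross(z,x)
    if z is None: z=np.cross(x,y)
    return R.from_matrix(np.c_[x,y,z])
def step(p,Rt,o=None):
    o=o or get_obs();Rc=rot(o['tool_rot'])
    d=Rc.inv().apply(p-o['eef_pos'])/.3; rv=(Rc.inv()*Rt).as_rotvec()/(np.pi/4)
    print('shift',np.round(d,3),'turn',np.round(rv,3),'t',round(o['time_s'],2),'q',np.round(o['q'],2)); return d,rv
E
python3 - <<'E'
from h import *
D=np.array([0,0,-1.])
step(pp(.0965,.172,.245),rotm(y=PX,z=D))
E
```

```text
shift [-1.855 -0.985 -0.046] turn [-1.000e-03  1.000e-03  1.872e+00] t 0.15 q [ 1.27  0.42  1.63 -0.    1.09 -0.02]
```

```bash
python3 -m pendant '-0.95 -0.5 -0.1 0 0 0.94 -1;-0.95 -0.5 -0.1 0 0 0.94 -1;-0.95 -0.5 -0.1 0 0 0.94 -1;-0.95 -0.5 -0.1 0 0 0.94 -1;-0.95 -0.5 -0.1 0 0 0.94 -1;-0.95 -0.5 -0.1 0 0 0.94 -1;-0.95 -0.5 -0.1 0 0 0.94 -1;-0.95 -0.5 -0.1 0 0 0.94 -1'
python3 - <<'E'
from h import *
D=np.array([0,0,-1.])
step(pp(.0965,.172,.245),rotm(y=PX,z=D))
E
```

```text
time_s: 0.95
eef_pos: [0.4068, 0.3761, 0.2615]
tool_rot: [0.0, 0.489, 0.872, 0.0]
force: [0.4, 0.1, -0.3]
grip_width: 0.996
shift [-0.986  0.251  0.056] turn [0.001 0.    0.927] t 0.95 q [ 0.73  0.28  1.76 -0.    1.1   0.18]
```

```bash
python3 -m pendant '-0.96 0.28 0.03 0 0 0.93 -1;-0.96 0.28 0.03 0 0 0.93 -1;-0.96 0.28 0.03 0 0 0.93 -1;-0.96 0.28 0.03 0 0 0.93 -1;-0.96 0.28 0.03 0 0 0.93 -1;-0.96 0.28 0.03 0 0 0.93 -1;-0.96 0.28 0.03 0 0 0.93 -1;-0.96 0.28 0.03 0 0 0.93 -1'
python3 - <<'E'
from h import *
D=np.array([0,0,-1.])
o=get_obs()
step(pp(.0965,.172,.245),rotm(y=PX,z=D),o)
c=camera('wrist');save('w1.png',c['img']);C=cloud(c,o)
Q=np.dstack([(C-PO)@PX,(C-PO)@PY,C[...,2]])
m=(Q[...,1]>.05)&(Q[...,1]<.21)&(Q[...,2]>.188)&(Q[...,2]<.215)&(Q[...,0]>.05)&(Q[...,0]<.16);P=Q[m];print('lever',P.min(0),P.max(0))
L=P[P[:,1]>.14];print(np.median(L[:,:2],0),np.polyfit(L[:,1],L[:,0],1),np.percentile(L[:,0],[3,97]),L[:,2].max())
E
```

```text
time_s: 1.75
eef_pos: [0.6275, 0.1774, 0.2514]
tool_rot: [-0.001, 0.767, 0.641, -0.001]
force: [-0.3, 0.5, -0.5]
grip_width: 1.0
shift [-0.048  0.002  0.021] turn [-0.002  0.     0.   ] t 1.75 q [0.26 0.44 1.55 0.   1.15 0.43]
lever [0.08570798 0.09970666 0.18800082] [0.10315903 0.20097967 0.20447806]
[0.09503027 0.17307286] [0.00949621 0.09332141] [0.08762962 0.10218437] 0.20260679205076454
```

View pics/w1.png

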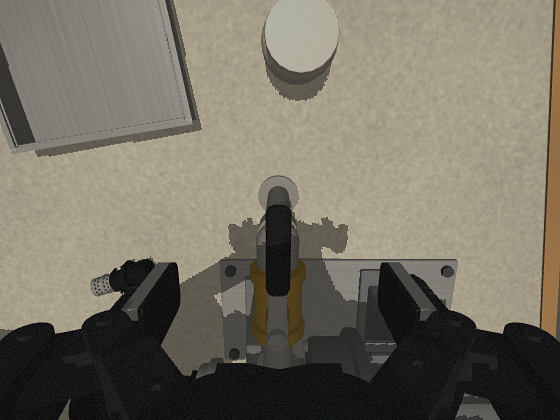

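The wrist picture shows the lever centred between the fingers at (278,250), with the jaws clear of everything. Going down to cage it.

```bash
python3 -m pendant '-0.048 0.0 0.1 0 0 0 -0.3;-0.048 0.0 0.238 0 0 0 0.3;-0.048 0.0 0.238 0 0 0 0.4;-0.048 0.0 0.238 0 0 0 0.4;-0.048 0.0 0.238 0 0 0 0.4;-0.048 0.0 0.238 0 0 0 0.4' 20
python3 - <<'E'
from h import *
o=get_obs();C=rot(o['tool_rot'])
Q=o['eef_pos']-PO;print('a,b',Q@PX,Q@PY,o['eef_pos'])
c=camera('wrist');save('w2.png',c['img'])
# arc plan in tool frame
piv=pp(.0953,.107,0);piv[2]=o['eef_pos'][2]
for th in np.arange(8,97,8):
    t=np.radians(th)
    p=piv+.065*(np.sin(t)*PX+np.cos(t)*PY)
    d=C.inv().apply(p-o['eef_pos'])/.3;print(th,np.round(d,3),'turn z',round(th/45,3))
E
```

```text
time_s: 2.4
eef_pos: [0.6261, 0.1642, 0.1832]
tool_rot: [0.001, 0.766, 0.642, 0.002]
force: [0.1, 1.4, -0.6]
grip_width: 0.303
a,b 0.0969967777179825 0.17311587436074402 [0.62611637 0.16420621 0.18321587]
8 [-0.006  0.024  0.   ] turn z 0.178
16 [-0.012  0.054  0.   ] turn z 0.356
24 [-0.023  0.082  0.   ] turn z 0.533
32 [-0.037  0.109  0.   ] turn z 0.711
40 [-0.055  0.133  0.   ] turn z 0.889
48 [-0.076  0.155  0.   ] turn z 1.067
56 [-0.1    0.174  0.   ] turn z 1.244
64 [-0.126  0.189  0.   ] turn z 1.422
72 [-0.154  0.2    0.   ] turn z 1.6
80 [-0.183  0.207  0.   ] turn z 1.778
88 [-0.213  0.21   0.   ] turn z 1.956
96 [-0.243  0.209  0.   ] turn z 2.133
```

View pics/w2.png

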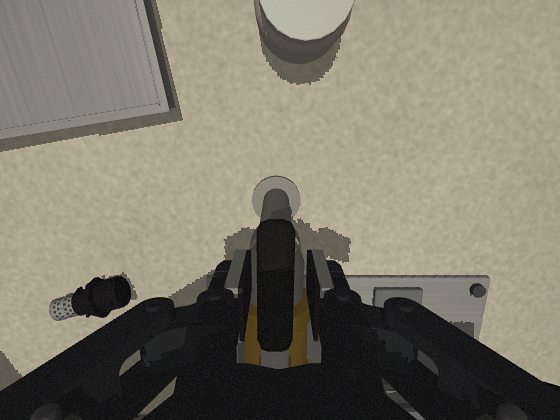

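The fingers straddle the grip at (276,290), as intended. Swinging it along the arc.

```bash
python3 -m pendant '-0.006 0.022 0.008 0 0 0.18 0.4;-0.012 0.054 0.008 0 0 0.36 0.4;-0.023 0.082 0.008 0 0 0.53 0.4;-0.037 0.109 0.008 0 0 0.71 0.4;-0.055 0.133 0.008 0 0 0.89 0.4;-0.055 0.133 0.008 0 0 0.89 0.4'
python3 - <<'E'
from h import *
o=get_obs();C=rot(o['tool_rot'])
Q=o['eef_pos']-PO;print('a,b',Q@PX,Q@PY,o['eef_pos'],o['q'],o['force'])
c=camera('wrist');save('w3.png',c['img'])
piv=pp(.0953,.107,0);piv[2]=o['eef_pos'][2]
yt=C.apply([0,1,0]); az=-np.degrees(np.arctan2(yt@PY,yt@PX));print('lever ang by jaw',az)
for th in [48,56,64,72,80,88,92,96]:
    t=np.radians(th)
    p=piv+.065*(np.sin(t)*PX+np.cos(t)*PY)
    d=C.inv().apply(p-o['eef_pos'])/.3;print(th,np.round(d,3),'turn z',round((th-az)/45,3))
E
```

```text
time_s: 3.05
eef_pos: [0.6624, 0.1397, 0.1796]
tool_rot: [0.0, 0.941, 0.34, 0.001]
force: [-0.0, -0.5, -0.8]
grip_width: 0.298
a,b 0.1370573966397507 0.15544064633947963 [0.66241442 0.13971706 0.17961401] [1.90284954e-01 5.53692097e-01 1.54381873e+00 2.69597613e-05
 1.04219123e+00 1.06786448e+00] [-0.01579747 -0.50337596 -0.7560753 ]
lever ang by jaw 40.083774706273985
48 [0.001 0.027 0.   ] turn z 0.176
56 [-0.005  0.057  0.   ] turn z 0.354
64 [-0.015  0.085  0.   ] turn z 0.531
72 [-0.029  0.112  0.   ] turn z 0.709
80 [-0.047  0.137  0.   ] turn z 0.887
88 [-0.068  0.158  0.   ] turn z 1.065
92 [-0.08   0.168  0.   ] turn z 1.154
96 [-0.092  0.177  0.   ] turn z 1.243
```

View pics/w3.png

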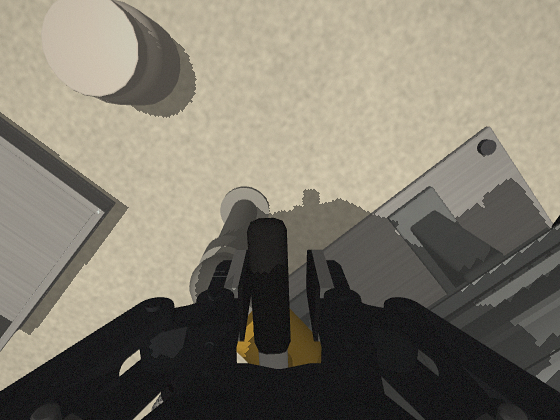

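```bash
python3 -m pendant '0.001 0.027 0 0 0 0.18 0.4;-0.005 0.057 0 0 0 0.35 0.4;-0.015 0.085 0 0 0 0.53 0.4;-0.029 0.112 0 0 0 0.71 0.4;-0.047 0.137 0 0 0 0.88 0.4;-0.058 0.148 0 0 0 0.98 0.4;-0.058 0.148 0 0 0 0.98 0.4'
cat > a.py <<'E'
from h import *
o=get_obs();C=rot(o['tool_rot'])
Q=o['eef_pos']-PO;print('a,b',Q@PX,Q@PY,o['eef_pos'],o['force'])
yt=C.apply([0,1,0]); az=-np.degrees(np.arctan2(yt@PY,yt@PX));print('jaw ang',az)
piv=pp(.0953,.107,0);piv[2]=o['eef_pos'][2]
for th in [84,88,90,92,94,96,98]:
    t=np.radians(th)
    p=piv+.065*(np.sin(t)*PX+np.cos(t)*PY)
    d=C.inv().apply(p-o['eef_pos'])/.3;print(th,np.round(d,3),'turn z',round((90-az)/45,3))
E
python3 a.py
```

```text
time_s: 3.8
eef_pos: [0.6765, 0.0946, 0.1791]
tool_rot: [-0.0, 0.999, -0.036, 0.0]
force: [-0.0, 0.8, 0.3]
grip_width: 0.298
a,b 0.15889539774532227 0.11354869279885714 [0.67648992 0.09462034 0.17906047] [-0.01130517  0.81056554  0.2919912 ]
jaw ang 83.9402896718948
84 [ 0.004 -0.     0.   ] turn z 0.135
88 [0.003 0.015 0.   ] turn z 0.135
90 [ 0.002  0.022 -0.   ] turn z 0.135
92 [ 0.001  0.03  -0.   ] turn z 0.135
94 [ 0.     0.037 -0.   ] turn z 0.135
96 [-0.001  0.045 -0.   ] turn z 0.135
98 [-0.003  0.052 -0.   ] turn z 0.135
```

```bash
python3 -m pendant '0.002 0.015 0 0 0 0.13 0.4;0.001 0.025 0 0 0 0.13 0.4;0.001 0.033 0 0 0 0.13 0.4;0 0.037 0 0 0 0.13 0.4;0 0.037 0 0 0 0.13 0.4'; python3 a.py
```

```text
time_s: 4.3
eef_pos: [0.6759, 0.0837, 0.1788]
tool_rot: [-0.0, 0.996, -0.087, 0.0]
force: [0.8, 1.0, 0.2]
grip_width: 0.3
a,b 0.16024366810811158 0.10267580072347816 [0.67589172 0.08368051 0.17879772] [0.84714689 0.96449567 0.19734977]
jaw ang 89.82358191110744
84 [-0.001 -0.037  0.   ] turn z 0.004
88 [ 0.    -0.022  0.   ] turn z 0.004
90 [ 0.    -0.014  0.   ] turn z 0.004
92 [ 0.    -0.007  0.   ] turn z 0.004
94 [-0.     0.001 -0.   ] turn z 0.004
96 [-0.001  0.008 -0.   ] turn z 0.004
98 [-0.002  0.016 -0.   ] turn z 0.004
```

```bash
python3 -m pendant '0 0.007 0 0 0 0 0.4;0 0.010 0 0 0 0 0.4;0 0.010 0 0 0 0 0.4'; python3 a.py|head -2; python3 -m pendant '0 0.007 0 0 0 0 0.4;0 0.007 0 0 0 0 0.4'; python3 a.py | head -2
python3 - <<'E'
from h import *
c=camera('wrist');save('w4.png',c['img'])
E
```

```text
time_s: 4.6
eef_pos: [0.6759, 0.0834, 0.1788]
tool_rot: [-0.002, 0.996, -0.088, 0.001]
force: [3.5, 11.5, -0.6]
grip_width: 0.295
a,b 0.16025996025177242 0.10237179938160043 [0.67585393 0.08337843 0.17878015] [ 3.4528092  11.50956062 -0.6012387 ]
jaw ang 89.86682937603706
time_s: 4.8
eef_pos: [0.6758, 0.0832, 0.1788]
tool_rot: [-0.003, 0.996, -0.088, 0.001]
force: [4.7, 19.4, -2.9]
grip_width: 0.304
a,b 0.16027544615389233 0.10218676707749638 [0.6758364  0.08319358 0.17880229] [ 4.68878594 19.36891005 -2.90462152]
jaw ang 89.86699511531629
```

View pics/w4.png

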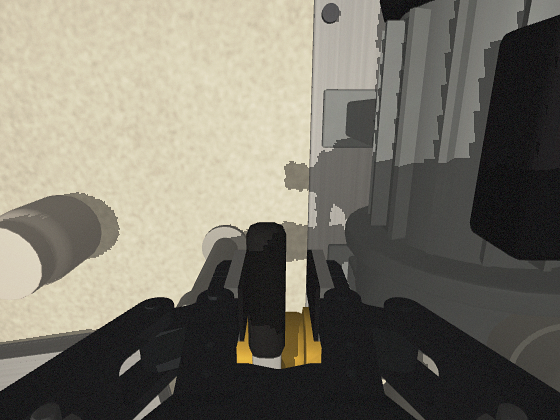

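Force is 19 N and the lever doesn't move further, so it is at its stop. Backing off and rising.

```bash
python3 -m pendant '0 -0.03 0 0 0 0 0.4;0 -0.03 0 0 0 0 0.4;0 -0.03 -0.15 0 0 0 0.4;0 -0.03 -0.3 0 0 0 0.4;0 -0.03 -0.45 0 0 0 0.4;0 -0.03 -0.45 0 0 0 0.4'
python3 - <<'E'
from h import *
from scipy.optimize import least_squares
o=get_obs();print(o['q'],o['eef_pos'])
c=camera('scene');save('s1.png',cv2.resize(c['img'][170:330,180:400],None,fx=3.4,fy=3.4))
data=[([.423848,1.630703,1.088598],[.17182,.60034,.23054]),([.28,1.76,1.10],[.4068,.3761,.2615]),([.44,1.55,1.15],[.6275,.1774,.2514]),([.55369,1.543819,1.04219],[.66241,.13972,.17961]),(list(o['q'][[1,2,4]]),list(o['eef_pos']))]
for q,p in data: print(np.round(q,3),np.hypot(p[0],p[1]),p[2])
E
```

```text
time_s: 5.45
eef_pos: [0.6794, 0.087, 0.3214]
tool_rot: [-0.001, 0.996, -0.088, 0.006]
force: [-0.2, -0.5, 0.7]
grip_width: 0.299
[ 1.10334782e-01  4.28361248e-01  1.40844070e+00 -8.23971835e-04
  1.29309360e+00  1.85792598e+00] [0.67944516 0.08700496 0.32139873]
[0.424 1.631 1.089] 0.6244439350334023 0.23054
[0.28 1.76 1.1 ] 0.55401935886754 0.2615
[0.44 1.55 1.15] 0.6520943259989309 0.2514
[0.554 1.544 1.042] 0.6769849972488312 0.17961
[0.428 1.408 1.293] 0.6849931327715082 0.32139873000833297
```

View pics/s1.png

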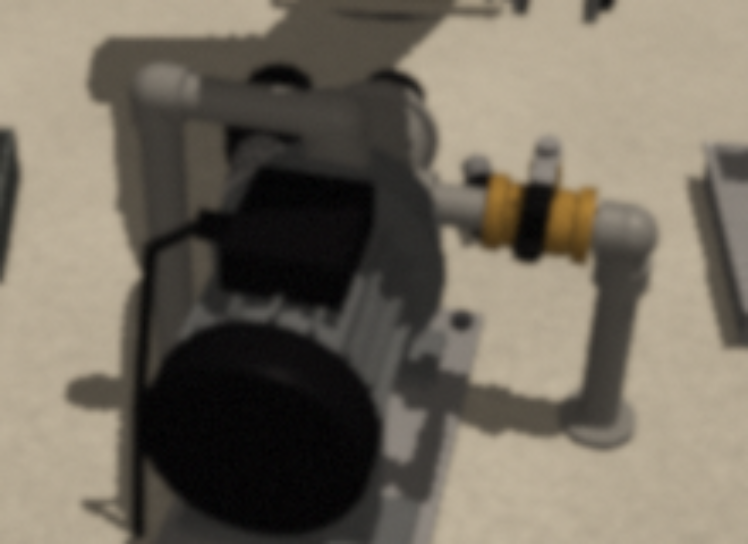

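The scene picture confirms it: the lever at about (540,190) in the crop lies square across the pipe and points away from the robot. Next I bring the tool down over the knob, camera side towards the robot, and ratchet it about the plug's axis.

```bash
python3 - <<'E'
from h import *
D=np.array([0,0,-1.])
step(pp(-.004,0,.31),rotm(y=PY,z=D))
E
```

```text
shift [-0.553  0.353  0.022] turn [ 1.400e-02 -2.000e-03 -3.998e+00] t 5.5 q [ 0.11  0.43  1.41 -0.    1.29  1.86]
```

```bash
python3 -m pendant '-0.55 0.35 0 0 0 -0.99 -0.4;-0.55 0.35 0 0 0 -0.99 -1;-0.55 0.35 0 0 0 -0.99 -1;-0.55 0.35 0 0 0 -0.99 -1;-0.55 0.35 0 0 0 -0.99 -1;-0.55 0.35 0 0 0 -0.99 -1'
python3 -m pendant '0 0 0 0 0 -1 -1;0 0 0 0 0 -1 -1;0 0 0 0 0 -1 -1;0 0 0 0 0 -1 -1;0 0 0 0 0 -1 -1;0 0 0 0 0 -1 -1'
python3 -m pendant '0 0 0 0 0 -1 -1;0 0 0 0 0 -1 -1;0 0 0 0 0 -1 -1;0 0 0 0 0 -1 -1;0 0 0 0 0 -1 -1;0 0 0 0 0 -1 -1'
python3 -m pendant '0 0 0 0 0 -1 -1;0 0 0 0 0 -1 -1;0 0 0 0 0 -1 -1;0 0 0 0 0 -1 -1;0 0 0 0 0 -1 -1;0 0 0 0 0 -1 -1'
python3 - <<'E'
from h import *
D=np.array([0,0,-1.])
o=get_obs()
step(pp(-.004,0,.25),rotm(y=PY,z=D),o)
c=camera('wrist');save('w5.png',c['img']);C=cloud(c,o)
Q=np.dstack([(C-PO)@PX,(C-PO)@PY,C[...,2]])
for a in np.arange(-.03,.06,.004):
    m=(Q[...,0]>a)&(Q[...,0]<a+.004)&(abs(Q[...,1])<.045)&(Q[...,2]>.12)&(Q[...,2]<.2)
    P=Q[m]
    if len(P): t=P[P[:,2]>P[:,2].max()-.004];print(round(a,3),len(P),np.round([P[:,2].max(),P[:,1].min(),P[:,1].max(),t[:,1].mean()],4))
E
```

```text
time_s: 6.1
eef_pos: [0.4938, 0.0123, 0.3127]
tool_rot: [-0.0, 0.955, 0.297, -0.001]
force: [-0.8, -0.4, -0.3]
grip_width: 1.002
time_s: 6.7
eef_pos: [0.4958, 0.0132, 0.3125]
tool_rot: [-0.0, 0.769, 0.64, -0.001]
force: [0.3, 0.6, -0.6]
grip_width: 0.995
time_s: 7.3
eef_pos: [0.4959, 0.0132, 0.3126]
tool_rot: [-0.001, 0.465, 0.885, -0.0]
force: [-0.3, 0.2, 1.1]
grip_width: 1.004
time_s: 7.9
eef_pos: [0.4959, 0.0132, 0.3125]
tool_rot: [-0.001, 0.091, 0.996, -0.0]
force: [0.3, 0.4, 0.9]
grip_width: 1.001
shift [-0.002 -0.005  0.208] turn [-0.001 -0.002 -0.006] t 7.9 q [ 0.    0.14  1.82 -0.    1.18 -1.39]
-0.018 360 [ 1.695e-01 -2.020e-02  1.940e-02 -1.000e-04]
-0.014 219 [ 0.1706 -0.0224  0.0204 -0.0006]
-0.01 204 [ 0.1708 -0.0223  0.0202 -0.0006]
-0.006 203 [ 0.1707 -0.0224  0.0202 -0.0008]
-0.002 205 [ 0.1708 -0.0212  0.0202 -0.0003]
0.002 194 [ 0.1713 -0.0213  0.0202 -0.0002]
0.006 201 [ 0.172  -0.0218  0.0204 -0.0007]
0.01 172 [ 0.1713 -0.0218  0.0203 -0.0002]
0.014 413 [ 0.1758 -0.0263  0.0255 -0.    ]
0.018 201 [ 0.1817 -0.026   0.0273 -0.0069]
0.022 623 [ 0.1848 -0.0342  0.0328 -0.0003]
0.026 351 [ 1.853e-01 -3.430e-02  3.270e-02  1.000e-04]
0.03 574 [ 1.89e-01 -3.85e-02  3.79e-02 -1.00e-04]
0.034 348 [ 0.1891 -0.0379  0.0379 -0.0002]
0.038 203 [ 0.1893 -0.0384  0.0361  0.0003]
0.042 223 [ 0.1856 -0.0321  0.0317 -0.    ]
0.046 284 [ 0.1852 -0.0341  0.0319 -0.0006]
0.05 282 [ 0.1851 -0.0343  0.0321 -0.0013]
0.054 272 [ 0.1849 -0.033   0.0323 -0.0003]
0.058 281 [ 0.1847 -0.033   0.0323 -0.0002]
```

View pics/w5.png

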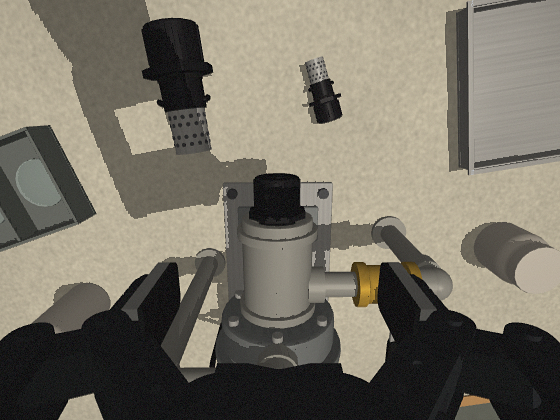

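The wrist picture shows the knob at (277,197), with the jaws straddling its line. Its axis is at b≈0, z≈0.1495, and it runs from −16.5 to +14.5 mm. Descending open, then swinging back to the −y side.

```bash
python3 -m pendant '0 0 0.15 0 0 0 -1;0 0 0.3 0 0 0 -1;0 0 0.45 0 0 0 -1;0 0 0.55 0 0 0 -1;0 0 0.605 0 0 0 -1;0 0 0.605 0 0 0 -1'
cat >> h.py <<'E'
def pose(phi,a=-.004,off=.018,b=-.0005,z=.1495):
    t=np.radians(phi);u=np.cos(t)*PZ+np.sin(t)*PY   # towards body
    return pp(a,b,z)-off*u, rotm(x=-PX,z=-u)
def arc(phis,a0=-.004,a1=-.004,off=.018):
    o=get_obs();Rc=rot(o['tool_rot'])
    rel=(o['eef_pos']-PO);bt=-Rc.as_matrix()[:,2]
    print('now phi',np.degrees(np.arctan2(bt@PY,bt@PZ)),'tilt',np.degrees(bt@PX),'a,b,z',np.round([rel@PX,rel@PY,rel[2]],4),'F',np.round(o['force'],1),'M',np.round(o['wrist_torque'],2),'gw',round(o['grip_width'],3),'t',round(o['time_s'],2),'q',np.round(o['q'],2))
    for i,f in enumerate(phis):
        p,Rt=pose(f,a0+(a1-a0)*i/max(1,len(phis)-1),off)
        d=Rc.inv().apply(p-o['eef_pos'])/.3; rv=(Rc.inv()*Rt).as_rotvec()/(np.pi/4)
        print(f,*np.round(d,3),*np.round(rv,3))
E
python3 -c "
from h import *
arc([-8,-16,-24,-32,-40])"
```

```text
time_s: 8.55
eef_pos: [0.4937, 0.0132, 0.129]
tool_rot: [-0.003, 0.093, 0.996, -0.0]
force: [0.2, -0.2, 0.5]
grip_width: 0.998
now phi 0.07259091128043318 tilt 0.34859343106148916 a,b,z [-0.0065  0.001   0.129 ] F [ 0.2 -0.2  0.5] M [-0.02  0.01  0.  ] gw 0.998 t 8.55 q [ 0.    0.39  1.98 -0.    0.77 -1.38]
-8 -0.008 0.003 -0.009 -0.179 -0.007 -0.012
-16 -0.008 0.012 -0.011 -0.357 -0.006 -0.013
-24 -0.008 0.019 -0.014 -0.535 -0.005 -0.013
-32 -0.008 0.027 -0.018 -0.713 -0.004 -0.014
-40 -0.008 0.034 -0.023 -0.891 -0.003 -0.014
```

```bash
python3 -m pendant '-0.008 0.003 -0.009 -0.18 -0.007 -0.012 -1;-0.008 0.012 -0.011 -0.36 -0.006 -0.013 -1;-0.008 0.019 -0.014 -0.535 -0.005 -0.013 -1;-0.008 0.027 -0.018 -0.71 -0.004 -0.014 -1;-0.008 0.034 -0.023 -0.89 -0.003 -0.014 -1;-0.008 0.034 -0.023 -0.89 -0.003 -0.014 -1'
python3 -c "
from h import *
arc([-48,-56,-64,-70])"
```

```text
time_s: 9.15
eef_pos: [0.5001, 0.0207, 0.1383]
tool_rot: [0.033, 0.084, 0.935, 0.342]
force: [-1.0, 0.3, 0.2]
grip_width: 0.999
now phi -40.20219185889653 tilt -0.24386223780389157 a,b,z [-0.0016  0.0096  0.1383] F [-1.   0.3  0.2] M [-0.33  0.02 -0.02] gw 0.999 t 9.15 q [-0.38  0.5   2.01  0.86  0.99 -2.39]
-48 0.008 0.007 0.009 -0.173 0.005 0.001
-56 0.008 0.015 0.008 -0.351 0.005 0.002
-64 0.008 0.023 0.005 -0.529 0.005 0.002
-70 0.008 0.028 0.002 -0.662 0.005 0.002
```

Joint 6 is near its limit at −40°, so I'll use strokes from −40° to +50°. Gripping.

```bash
python3 -m pendant '0.008 0 0.009 0 0.005 0 0;0.008 0 0.009 0 0.005 0 1;0.008 0 0.009 0 0.005 0 1;0.008 0 0.009 0 0.005 0 1;0.008 0 0.009 0 0.005 0 1;0.008 0 0.009 0 0.005 0 1' 50
python3 -c "
from h import *
arc([-40,-33,-26,-19,-12,-5],-.004,-.004-.0556e-3*35)
c=camera('side');save('s2.png',cv2.resize(c['img'][140:310,160:400],None,fx=3.3,fy=3.3))"
```

```text
time_s: 9.75
eef_pos: [0.4974, 0.0242, 0.1367]
tool_rot: [0.031, 0.08, 0.937, 0.339]
force: [-4.0, -9.6, 0.2]
grip_width: 0.473
now phi -39.79503591339788 tilt 0.07738593304268171 a,b,z [-0.0049  0.0126  0.1367] F [-4.  -9.6  0.2] M [-1.61  0.62  0.31] gw 0.473 t 9.75 q [-0.37  0.5   2.01  0.85  0.99 -2.39]
-40 -0.003 -0.006 -0.001 -0.005 -0.002 0.01
-33 -0.002 -0.013 -0.001 0.151 -0.001 0.01
-26 -0.0 -0.021 -0.002 0.307 -0.0 0.011
-19 0.001 -0.027 -0.004 0.462 0.0 0.011
-12 0.002 -0.034 -0.007 0.618 0.001 0.011
-5 0.004 -0.04 -0.011 0.773 0.001 0.011
```

View pics/s2.png

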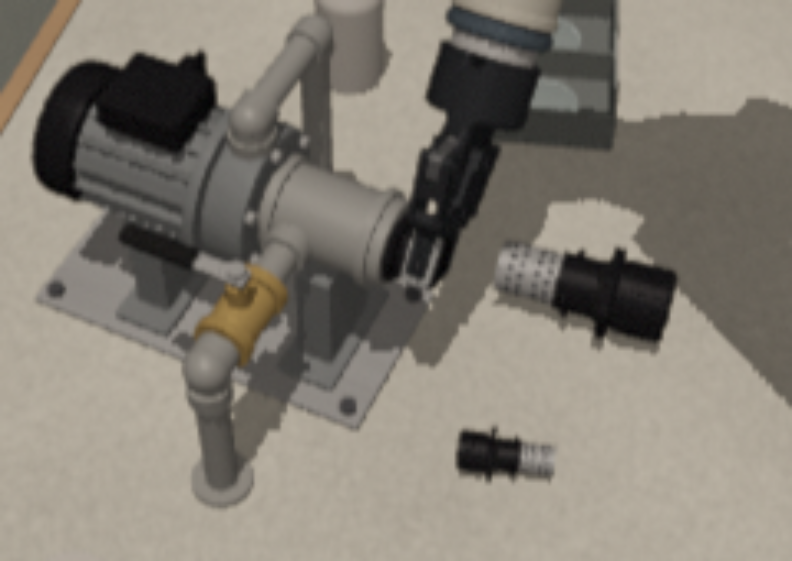

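```bash
python3 -m pendant '-0.003 -0.006 -0.001 0 -0.002 0.01 1;-0.002 -0.013 -0.001 0.15 -0.001 0.01 1;0 -0.021 -0.002 0.307 0 0.011 1;0.001 -0.027 -0.004 0.46 0 0.011 1;0.002 -0.034 -0.007 0.62 0.001 0.011 1;0.004 -0.04 -0.011 0.77 0.001 0.011 1'
python3 -c "
from h import *
arc([0,7,14,21,28,35,42,50],-.0062,-.0062-.0556e-3*50)
c=camera('side');save('s3.png',cv2.resize(c['img'][140:310,160:400],None,fx=3.3,fy=3.3))"
```

```text
time_s: 10.4
eef_pos: [0.4947, 0.0144, 0.1329]
tool_rot: [0.005, 0.089, 0.995, 0.044]
force: [-6.3, -3.8, -0.6]
grip_width: 0.475
now phi -5.076608491430182 tilt -0.12065749712628965 a,b,z [-0.0058  0.0024  0.1329] F [-6.3 -3.8 -0.6] M [-0.42  1.15 -0.06] gw 0.475 t 10.4 q [-0.05  0.38  1.99  0.13  0.76 -1.53]
0 0.001 -0.01 0.004 0.113 0.003 -0.001
7 0.003 -0.017 0.003 0.268 0.003 -0.001
14 0.004 -0.024 0.001 0.424 0.002 -0.002
21 0.005 -0.031 -0.002 0.579 0.002 -0.002
28 0.007 -0.037 -0.006 0.735 0.002 -0.002
35 0.008 -0.043 -0.01 0.891 0.002 -0.002
42 0.009 -0.049 -0.015 1.046 0.002 -0.002
50 0.011 -0.054 -0.022 1.224 0.002 -0.002
```

View pics/s3.png

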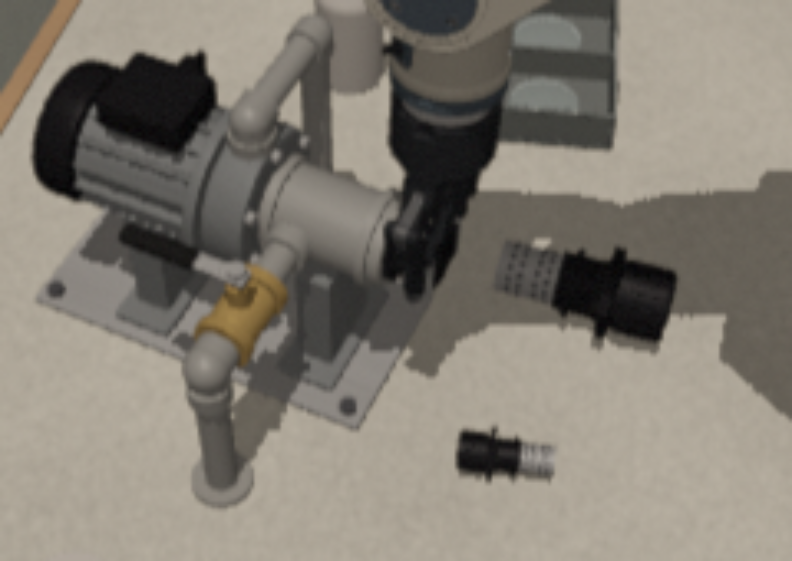

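```bash
python3 -m pendant '0.004 -0.01 0.004 0.113 0.003 0 1;0.006 -0.017 0.003 0.268 0.003 0 1;0.007 -0.024 0.001 0.424 0.002 0 1;0.008 -0.031 -0.002 0.579 0.002 0 1;0.009 -0.037 -0.006 0.735 0.002 0 1;0.010 -0.043 -0.01 0.89 0.002 0 1;0.010 -0.043 -0.01 0.89 0.002 0 1'
python3 -c "
from h import *
arc([40,45,50,55],-.0095,-.0095-.0556e-3*15)"
```

```text
time_s: 11.15
eef_pos: [0.4891, 0.0026, 0.1336]
tool_rot: [-0.029, 0.084, 0.95, -0.298]
force: [-1.3, -5.4, 9.2]
grip_width: 0.477
now phi 34.891614160844796 tilt 0.2170067198287671 a,b,z [-0.0092 -0.0102  0.1336] F [-1.3 -5.4  9.2] M [-1.27 -0.2  -0.21] gw 0.477 t 11.15 q [ 0.3   0.54  1.89 -0.6   1.11 -0.72]
40 0.001 -0.009 -0.002 0.114 -0.005 0.005
45 0.002 -0.015 -0.003 0.225 -0.004 0.005
50 0.003 -0.02 -0.004 0.336 -0.004 0.005
55 0.004 -0.025 -0.006 0.447 -0.004 0.006
```

```bash
python3 -m pendant '0.001 -0.01 -0.002 0.114 -0.005 0.005 1;0.002 -0.016 -0.003 0.225 -0.004 0.005 1;0.003 -0.021 -0.004 0.336 -0.004 0.005 1;0.004 -0.026 -0.006 0.447 -0.004 0.005 1;0.005 -0.031 -0.008 0.56 -0.004 0.005 1;0.005 -0.031 -0.008 0.56 -0.004 0.005 1'
python3 -c "
from h import *
arc([60],-.0105)
c=camera('side');save('s4.png',cv2.resize(c['img'][140:310,160:400],None,fx=3.3,fy=3.3))
c=camera('wrist');save('w6.png',c['img'])"
```

```text
time_s: 11.75
eef_pos: [0.4866, -0.0032, 0.1395]
tool_rot: [-0.045, 0.077, 0.863, -0.496]
force: [0.4, 2.8, 2.3]
grip_width: 0.475
now phi 59.79625208590459 tilt 0.12476781850154992 a,b,z [-0.0107 -0.0164  0.1395] F [0.4 2.8 2.3] M [ 0.38 -0.11  0.14] gw 0.475 t 11.75 q [ 0.42  0.73  1.8  -0.8   1.44 -0.5 ]
60 -0.001 -0.002 -0.003 0.005 -0.003 0.001
```

View pics/s4.png

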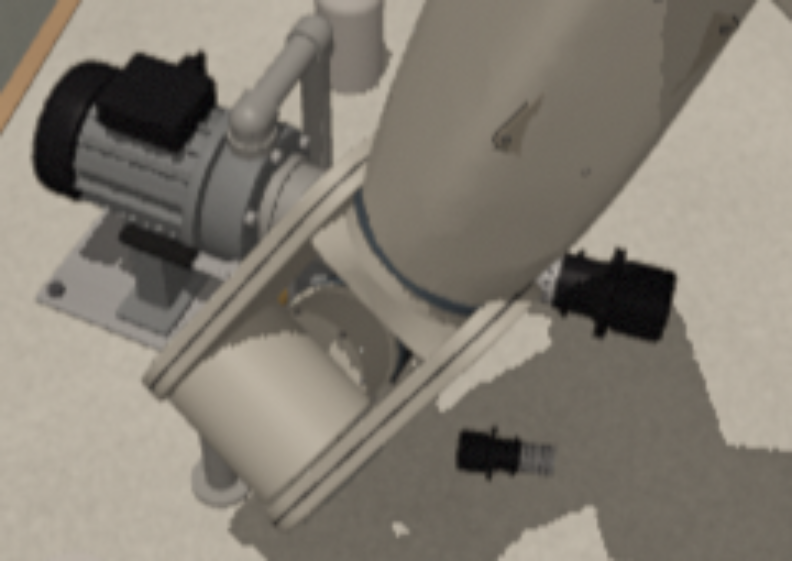

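View pics/w6.png

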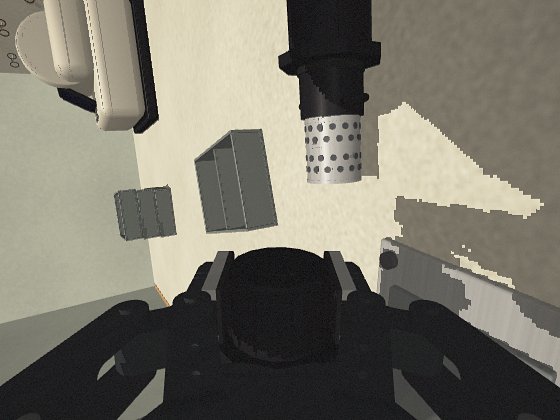

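Knob held between the pads at (280,295), turned about 100°. Open and swing back.

```bash
python3 -m pendant '0 0 0 0 0 0 -1;0 0 0 0 0 0 -1;0 0 0 0 0 0 -1;0 0 0 0 0 0 -1'
python3 -c "
from h import *
arc([52,44,36,28,20],-.0095,-.0095)"
```

```text
time_s: 12.25
eef_pos: [0.4865, -0.0047, 0.1409]
tool_rot: [-0.044, 0.079, 0.863, -0.497]
force: [0.1, -0.2, -0.3]
grip_width: 0.998
now phi 59.81107278456537 tilt 0.12004516654772111 a,b,z [-0.0105 -0.0178  0.1409] F [ 0.1 -0.2 -0.3] M [ 0.38 -0.05 -0.02] gw 0.998 t 12.25 q [ 0.42  0.73  1.8  -0.8   1.44 -0.5 ]
52 -0.003 0.013 -0.005 -0.174 -0.002 -0.005
44 -0.003 0.021 -0.006 -0.351 -0.002 -0.005
36 -0.003 0.029 -0.009 -0.529 -0.002 -0.005
28 -0.003 0.036 -0.013 -0.707 -0.001 -0.006
20 -0.003 0.043 -0.018 -0.885 -0.001 -0.006
```

```bash
python3 -m pendant '-0.003 0.013 -0.005 -0.174 -0.002 -0.005 -1;-0.003 0.021 -0.006 -0.351 -0.002 -0.005 -1;-0.003 0.029 -0.009 -0.529 -0.002 -0.005 -1;-0.003 0.036 -0.013 -0.707 0 -0.006 -1;-0.003 0.043 -0.018 -0.885 0 -0.006 -1;-0.003 0.043 -0.018 -0.885 0 -0.006 -1'
python3 -c "
from h import *
arc([12,4,-4,-12,-20],-.0095,-.0095)"
```

```text
time_s: 12.85
eef_pos: [0.4895, 0.0047, 0.1338]
tool_rot: [-0.015, 0.089, 0.981, -0.172]
force: [-1.1, 0.8, -0.3]
grip_width: 0.999
now phi 19.851312579745052 tilt -0.04409976240611903 a,b,z [-0.0092 -0.0081  0.1338] F [-1.1  0.8 -0.3] M [ 0.18 -0.04  0.01] gw 0.999 t 12.85 q [ 0.18  0.44  1.94 -0.41  0.93 -0.93]
12 0.001 0.014 0.002 -0.174 0.001 -0.004
4 0.001 0.022 0.0 -0.352 0.002 -0.004
-4 0.001 0.03 -0.003 -0.53 0.002 -0.004
-12 0.001 0.038 -0.007 -0.708 0.002 -0.004
-20 0.001 0.044 -0.012 -0.886 0.002 -0.004
```

```bash
python3 -m pendant '0.001 0.014 0.002 -0.174 0.001 -0.004 -1;0.001 0.022 0 -0.352 0.002 -0.004 -1;0.001 0.03 -0.003 -0.53 0.002 -0.004 -1;0.001 0.038 -0.007 -0.708 0.002 -0.004 -1;0.001 0.044 -0.012 -0.886 0.002 -0.004 -1;0.001 0.044 -0.012 -0.886 0.002 -0.004 -1'
python3 -c "
from h import *
arc([-26,-32,-38,-42],-.0095,-.0095)"
```

```text
time_s: 13.45
eef_pos: [0.4907, 0.0189, 0.1301]
tool_rot: [0.012, 0.087, 0.981, 0.173]
force: [-0.6, -0.1, -0.8]
grip_width: 0.997
now phi -19.97142176013289 tilt 0.34953339259926147 a,b,z [-0.0106  0.0061  0.1301] F [-0.6 -0.1 -0.8] M [-0.18  0.04  0.  ] gw 0.997 t 13.45 q [-0.2   0.4   2.02  0.5   0.79 -1.96]
-26 -0.003 0.008 -0.009 -0.134 -0.008 -0.002
-32 -0.003 0.014 -0.01 -0.267 -0.008 -0.002
-38 -0.003 0.02 -0.011 -0.401 -0.008 -0.002
-42 -0.003 0.024 -0.013 -0.49 -0.007 -0.003
```

```bash
python3 -m pendant '-0.003 0.008 -0.009 -0.134 -0.008 -0.002 -1;-0.003 0.014 -0.01 -0.267 -0.008 -0.002 -1;-0.003 0.02 -0.011 -0.401 -0.008 -0.002 -1;-0.003 0.024 -0.013 -0.49 -0.008 -0.002 -1;-0.003 0.024 -0.013 -0.49 -0.008 -0.002 -1'
python3 -c "
from h import *
arc([-42],-.0095,-.0095)
c=camera('side');save('s5.png',cv2.resize(c['img'][140:310,160:400],None,fx=3.3,fy=3.3))
c=camera('wrist');save('w7.png',c['img'])"
```

```text
time_s: 13.95
eef_pos: [0.4922, 0.0253, 0.1355]
tool_rot: [0.03, 0.082, 0.93, 0.356]
force: [0.4, -0.2, -0.9]
grip_width: 1.001
now phi -41.8355439879593 tilt 0.22849722245932994 a,b,z [-0.0102  0.0127  0.1355] F [ 0.4 -0.2 -0.9] M [-0.29  0.04 -0.01] gw 1.001 t 13.95 q [-0.38  0.51  2.02  0.88  1.01 -2.42]
-42 -0.002 -0.002 -0.004 -0.004 -0.005 -0.0
```

View pics/s5.png

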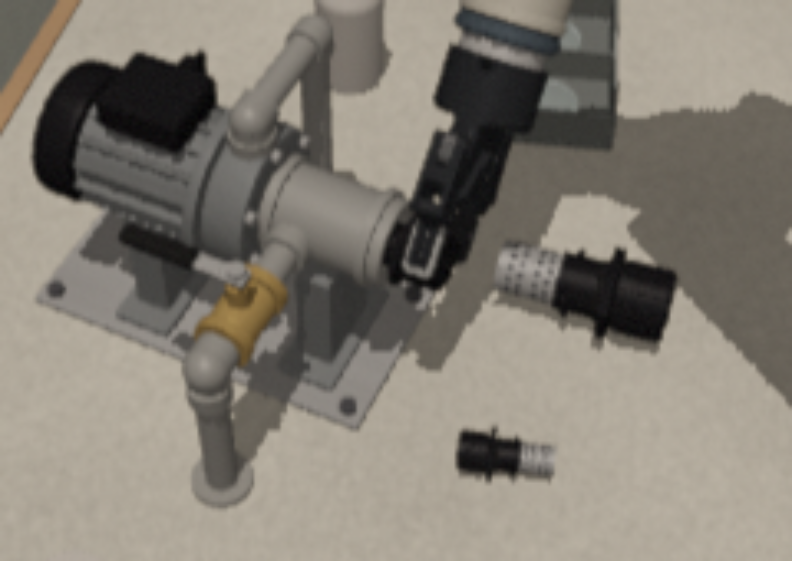

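View pics/w7.png

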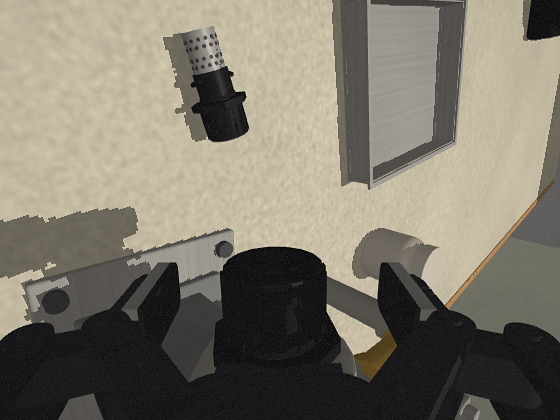

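The knob sits centred between the jaws at (274,300). Second stroke.

```bash
python3 -m pendant '-0.002 -0.002 -0.004 0 -0.005 0 0;-0.002 -0.002 -0.004 0 -0.005 0 1;-0.002 -0.002 -0.004 0 -0.005 0 1;-0.002 -0.002 -0.004 0 -0.005 0 1;-0.002 -0.002 -0.004 0 -0.005 0 1'
python3 -c "
from h import *
arc([-36,-29,-22,-15,-8,-1],-.0100,-.0121)"
```

```text
time_s: 14.55
eef_pos: [0.4939, 0.0238, 0.138]
tool_rot: [0.035, 0.082, 0.93, 0.356]
force: [-1.0, -1.8, 2.5]
grip_width: 0.478
now phi -41.880096686849896 tilt -0.32767559165747995 a,b,z [-0.0083  0.0115  0.138 ] F [-1.  -1.8  2.5] M [-0.26  0.07  0.07] gw 0.478 t 14.55 q [-0.39  0.51  2.02  0.88  1.01 -2.43]
-36 0.006 -0.01 0.004 0.131 0.008 0.005
-29 0.007 -0.018 0.003 0.286 0.008 0.005
-22 0.009 -0.025 0.001 0.442 0.008 0.004
-15 0.01 -0.031 -0.002 0.597 0.008 0.004
-8 0.011 -0.038 -0.006 0.753 0.009 0.003
-1 0.013 -0.043 -0.01 0.908 0.009 0.003
```

```bash
python3 -m pendant '0.002 -0.009 0.003 0.131 0.008 0.004 1;0.004 -0.017 0.003 0.286 0.008 0.004 1;0.006 -0.024 0.001 0.442 0.008 0.004 1;0.007 -0.031 -0.002 0.597 0.008 0.004 1;0.008 -0.038 -0.006 0.753 0.008 0.003 1;0.010 -0.043 -0.01 0.908 0.008 0.003 1'
python3 -c "
from h import *
arc([6,13,20,27,34,41],-.0118,-.0138)"
```

```text
time_s: 15.15
eef_pos: [0.4895, 0.0132, 0.1326]
tool_rot: [0.002, 0.09, 0.996, 0.007]
force: [-4.9, 5.1, 2.0]
grip_width: 0.472
now phi -0.8187656474458769 tilt -0.1828559736420465 a,b,z [-0.0107  0.0003  0.1326] F [-4.9  5.1  2. ] M [0.94 0.87 0.1 ] gw 0.472 t 15.15 q [-0.01  0.38  2.    0.02  0.76 -1.41]
6 0.004 -0.009 0.003 0.152 0.004 -0.002
13 0.005 -0.016 0.002 0.307 0.004 -0.002
20 0.006 -0.023 -0.0 0.463 0.004 -0.002
27 0.007 -0.03 -0.003 0.618 0.004 -0.003
34 0.009 -0.036 -0.007 0.774 0.003 -0.003
41 0.01 -0.042 -0.012 0.929 0.003 -0.003
```

```bash
python3 -m pendant '0.004 -0.007 0.003 0.152 0.004 -0.002 1;0.005 -0.014 0.002 0.307 0.004 -0.002 1;0.007 -0.021 0 0.463 0.004 -0.002 1;0.008 -0.028 -0.003 0.618 0.004 -0.002 1;0.010 -0.034 -0.007 0.774 0.003 -0.003 1;0.011 -0.041 -0.012 0.929 0.003 -0.003 1'
python3 -c "
from h import *
arc([47,53,58],-.0142,-.0150)"
```

```text
time_s: 15.75
eef_pos: [0.4851, 0.0023, 0.1363]
tool_rot: [-0.03, 0.083, 0.933, -0.349]
force: [-1.6, 3.0, 3.4]
grip_width: 0.474
now phi 40.96195933958321 tilt -0.14618995325323694 a,b,z [-0.0131 -0.0112  0.1363] F [-1.6  3.   3.4] M [ 0.46  0.12 -0.29] gw 0.474 t 15.75 q [ 0.34  0.57  1.88 -0.66  1.19 -0.64]
47 0.004 -0.008 0.003 0.134 0.003 -0.001
53 0.005 -0.015 0.002 0.268 0.003 -0.001
58 0.006 -0.02 0.001 0.379 0.003 -0.001
```

```bash
python3 -m pendant '0.003 -0.008 0.003 0.134 0.003 -0.001 1;0.004 -0.015 0.002 0.268 0.003 -0.001 1;0.005 -0.02 0.001 0.379 0.003 -0.001 1;0.005 -0.02 0.001 0.379 0.003 -0.001 1'
python3 -m pendant '0 0 0 0 0 0 -1;0 0 0 0 0 0 -1;0 0 0 0 0 0 -1;0 0 0 0 0 0 -1'
python3 -c "
from h import *
arc([52,44,36,28,20,14],-.0135,-.0135)"
```

```text
time_s: 16.15
eef_pos: [0.4828, -0.0014, 0.1392]
tool_rot: [-0.044, 0.076, 0.871, -0.484]
force: [3.1, 8.9, 13.1]
grip_width: 0.475
time_s: 16.55
eef_pos: [0.4809, -0.0034, 0.1384]
tool_rot: [-0.045, 0.077, 0.872, -0.481]
force: [-0.2, -0.8, -0.0]
grip_width: 0.998
now phi 57.823381951361604 tilt 0.20982504473999905 a,b,z [-0.0162 -0.0175  0.1384] F [-0.2 -0.8 -0. ] M [ 0.37 -0.08 -0.01] gw 0.998 t 16.55 q [ 0.42  0.71  1.82 -0.79  1.41 -0.51]
52 -0.009 0.005 -0.008 -0.129 -0.005 0.004
44 -0.009 0.013 -0.01 -0.307 -0.005 0.004
36 -0.009 0.021 -0.012 -0.485 -0.005 0.004
28 -0.009 0.029 -0.016 -0.663 -0.006 0.003
20 -0.009 0.036 -0.02 -0.841 -0.006 0.003
14 -0.009 0.04 -0.025 -0.974 -0.006 0.002
```

```bash
python3 -m pendant '-0.007 0.005 -0.008 -0.129 -0.005 0.004 -1;-0.007 0.013 -0.01 -0.307 -0.005 0.004 -1;-0.007 0.021 -0.012 -0.485 -0.005 0.004 -1;-0.007 0.029 -0.016 -0.663 -0.006 0.003 -1;-0.007 0.036 -0.02 -0.841 -0.006 0.003 -1;-0.007 0.04 -0.025 -0.974 -0.006 0.002 -1'
python3 -c "
from h import *
arc([6,-2,-10,-18,-26],-.0135,-.0135)"
```

```text
time_s: 17.15
eef_pos: [0.4857, 0.0087, 0.1332]
tool_rot: [-0.009, 0.088, 0.989, -0.119]
force: [0.1, 0.2, -0.6]
grip_width: 1.0
now phi 13.697605991988981 tilt -0.1333649474705475 a,b,z [-0.0136 -0.0048  0.1332] F [ 0.1  0.2 -0.6] M [0.14 0.03 0.01] gw 1.0 t 17.15 q [ 0.13  0.41  1.97 -0.3   0.86 -1.05]
6 -0.0 0.009 0.003 -0.171 0.003 -0.001
-2 -0.0 0.017 0.001 -0.349 0.003 -0.0
-10 -0.0 0.025 -0.001 -0.527 0.003 -0.0
-18 -0.0 0.033 -0.005 -0.704 0.003 -0.0
-26 -0.0 0.039 -0.01 -0.882 0.003 0.0
```

```bash
python3 -m pendant '0 0.009 0.003 -0.171 0.003 -0.001 -1;0 0.017 0.001 -0.349 0.003 0 -1;0 0.025 -0.001 -0.527 0.003 0 -1;0 0.033 -0.005 -0.704 0.003 0 -1;0 0.039 -0.01 -0.882 0.003 0 -1;0 0.039 -0.01 -0.882 0.003 0 -1'
python3 -c "
from h import *
arc([-32,-38,-42],-.0135,-.0135)"
```

```text
time_s: 17.75
eef_pos: [0.4871, 0.0188, 0.1318]
tool_rot: [0.019, 0.089, 0.971, 0.223]
force: [0.1, -1.0, -0.1]
grip_width: 0.999
now phi -25.861816771665808 tilt 0.07930055673291721 a,b,z [-0.0141  0.0054  0.1318] F [ 0.1 -1.  -0.1] M [-0.22  0.05 -0.01] gw 0.999 t 17.75 q [-0.26  0.42  2.03  0.63  0.83 -2.11]
-32 -0.002 0.014 -0.002 -0.136 -0.001 -0.006
-38 -0.002 0.021 -0.003 -0.27 -0.001 -0.006
-42 -0.002 0.025 -0.004 -0.359 -0.001 -0.006
```

```bash
python3 -m pendant '-0.002 0.014 -0.002 -0.136 0 -0.006 -1;-0.002 0.021 -0.003 -0.27 0 -0.006 -1;-0.002 0.025 -0.004 -0.359 0 -0.006 -1;-0.002 0.025 -0.004 -0.359 0 -0.006 0;-0.002 0.025 -0.004 -0.359 0 -0.006 1;-0.002 0.025 -0.004 -0.359 0 -0.006 1;-0.002 0.025 -0.004 -0.359 0 -0.006 1;-0.002 0.025 -0.004 -0.359 0 -0.006 1'
python3 -c "
from h import *
arc([-36,-29,-22,-15,-8,0],-.0138,-.0160)"
```

```text
time_s: 18.55
eef_pos: [0.4892, 0.0272, 0.1368]
tool_rot: [0.031, 0.08, 0.931, 0.355]
force: [-1.5, -4.2, 0.1]
grip_width: 0.476
now phi -41.756514975977055 tilt 0.20378379286617773 a,b,z [-0.0135  0.014   0.1368] F [-1.5 -4.2  0.1] M [-0.73  0.34  0.12] gw 0.476 t 18.55 q [-0.38  0.51  2.03  0.88  1.01 -2.42]
-36 0.001 -0.014 -0.004 0.128 -0.004 0.006
-29 0.003 -0.021 -0.005 0.283 -0.004 0.007
-22 0.004 -0.028 -0.007 0.439 -0.003 0.007
-15 0.006 -0.035 -0.01 0.595 -0.003 0.007
-8 0.007 -0.041 -0.014 0.75 -0.003 0.007
0 0.009 -0.048 -0.019 0.928 -0.002 0.007
```

```bash
python3 -m pendant '0.001 -0.013 -0.003 0.128 -0.003 0.006 1;0.003 -0.02 -0.004 0.283 -0.003 0.007 1;0.004 -0.027 -0.006 0.439 -0.003 0.007 1;0.006 -0.034 -0.009 0.595 -0.003 0.007 1;0.007 -0.04 -0.013 0.75 -0.003 0.007 1;0.009 -0.047 -0.018 0.928 -0.002 0.007 1;0.009 -0.047 -0.018 0.928 -0.002 0.007 1'
python3 -c "
from h import *
arc([0],-.0160)
o=get_obs();c=camera('wrist');save('w8.png',c['img'])
c=camera('side');save('s6.png',cv2.resize(c['img'][140:310,160:400],None,fx=3.3,fy=3.3))
"
```

```text
time_s: 19.25
eef_pos: [0.4841, 0.0153, 0.1316]
tool_rot: [-0.0, 0.087, 0.996, -0.001]
force: [0.5, -10.1, -0.9]
grip_width: 0.478
now phi 0.12266755900932548 tilt -0.009950312854820714 a,b,z [-0.0164  0.0014  0.1316] F [  0.5 -10.1  -0.9] M [-1.4   0.1  -0.59] gw 0.478 t 19.25 q [ 0.01  0.37  2.01 -0.    0.76 -1.39]
0 -0.001 -0.006 0.0 -0.003 0.0 0.004
```

View pics/w8.png

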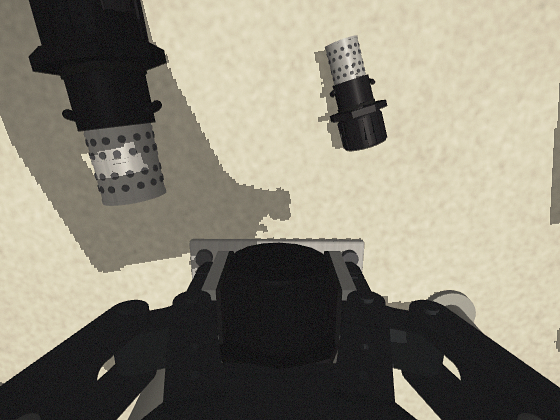

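View pics/s6.png

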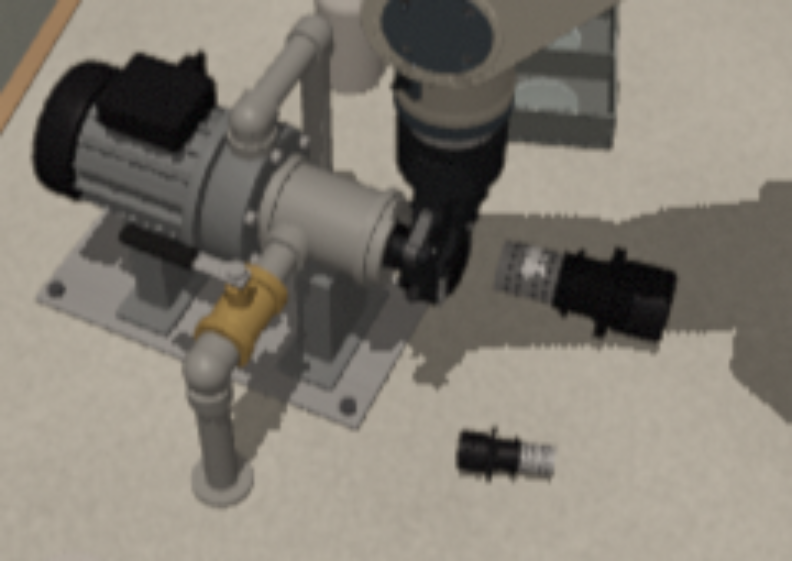

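The side picture shows the flange standing clear of the mouth at (395,245). Trial pull of 6 mm, correcting the sideways offset.

```bash
python3 -m pendant '0 -0.005 0 0 0 0.002 1;0.006 -0.005 0 0 0 0.002 1;0.013 -0.005 0 0 0 0.002 1;0.02 -0.005 0 0 0 0.002 1;0.02 -0.005 0 0 0 0.002 1'
python3 -c "
from h import *
arc([0],-.0220)"
```

```text
time_s: 19.85
eef_pos: [0.4789, 0.0137, 0.1315]
tool_rot: [0.001, 0.09, 0.996, 0.002]
force: [3.2, 7.8, -2.6]
grip_width: 0.474
now phi -0.28250776057744953 tilt -0.07821726623783262 a,b,z [-0.0212 -0.001   0.1315] F [ 3.2  7.8 -2.6] M [ 1.31 -0.27  0.59] gw 0.474 t 19.85 q [ 0.    0.37  2.02  0.01  0.75 -1.39]
0 0.003 0.002 0.0 0.006 0.002 -0.003
```

```bash
python3 -m pendant '0.03 0.002 0 0 0 -0.003 1;0.06 0.002 0 0 0 -0.003 1;0.09 0.002 0 0 0 -0.003 1;0.12 0.002 0 0 0 -0.003 1;0.15 0.002 0 0 0 -0.003 1'
python3 -c "
from h import *
arc([0],-.0662)"
python3 -m pendant '0.03 0 0 0 0 0 1;0.06 0 0 0 0 0 1;0.09 0 0 0 0 0 1;0.11 0 0 0 0 0 1;0.11 0 0 0 0 0 1'
python3 -c "
from h import *
arc([0],-.0962)
c=camera('side');save('s7.png',cv2.resize(c['img'][140:310,160:400],None,fx=3.3,fy=3.3))
"
```

```text
time_s: 20.35
eef_pos: [0.4329, 0.0218, 0.1312]
tool_rot: [-0.0, 0.089, 0.996, 0.001]
force: [-0.4, 0.2, -2.0]
grip_width: 0.474
now phi -0.09657192039045867 tilt 0.03250597518697774 a,b,z [-0.068  -0.0013  0.1312] F [-0.4  0.2 -2. ] M [0.06 0.06 0.  ] gw 0.474 t 20.35 q [ 0.02  0.31  2.11  0.    0.72 -1.37]
0 -0.006 0.003 -0.001 0.002 -0.001 -0.0
time_s: 20.85
eef_pos: [0.4004, 0.0278, 0.1312]
tool_rot: [-0.0, 0.089, 0.996, 0.001]
force: [-0.8, 0.5, -1.8]
grip_width: 0.48
now phi -0.0828446560443793 tilt 0.053383740312959255 a,b,z [-0.101  -0.0011  0.1312] F [-0.8  0.5 -1.8] M [-0.    0.02 -0.02] gw 0.48 t 20.85 q [ 0.04  0.27  2.18  0.    0.69 -1.36]
0 -0.016 0.002 -0.001 0.002 -0.001 0.001
```

View pics/s7.png

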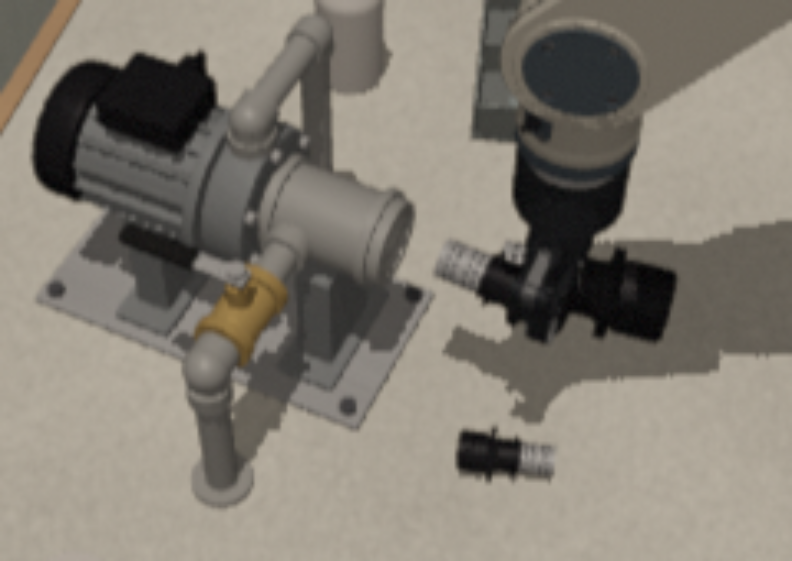

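The plug is out in the jaws at (550,285), with its basket clear of the mouth at (440,260). Lift, then carry it to the tray.

```bash
python3 -m pendant '0 0 -0.1 0 0 0 1;0 0 -0.2 0 0 0 1;0 0 -0.3 0 0 0 1;0 0 -0.3 0 0 0 1'
python3 - <<'E'
from h import *
D=np.array([0,0,-1.])
o=get_obs();print(o['eef_pos'],o['grip_width'])
step(np.array([.4175,.3695,.20]),rotm(y=PY,z=D),o)
E
```

```text
time_s: 21.3
eef_pos: [0.4044, 0.0276, 0.2248]
tool_rot: [0.004, 0.089, 0.996, 0.001]
force: [1.4, -0.9, -1.2]
grip_width: 0.477
[0.40443678 0.02758224 0.2247579 ] 0.47740504857217564
shift [0.159 1.129 0.085] turn [0.004 0.009 0.   ] t 21.3 q [ 0.04  0.1   2.1   0.    0.94 -1.36]
```

```bash
python3 -m pendant '0.02 0.12 0 0 0.004 0 1;0.04 0.25 0 0 0.009 0 1;0.06 0.38 0 0 0.009 0 1;0.08 0.5 0 0 0.009 0 1;0.09 0.6 0 0 0.009 0 1;0.10 0.7 0 0 0.009 0 1;0.11 0.8 0 0 0.009 0 1;0.12 0.88 0 0 0.009 0 1;0.14 0.95 0 0 0.009 0 1;0.15 1 0 0 0.009 0 1;0.15 1 0 0 0.009 0 1'
python3 - <<'E'
from h import *
D=np.array([0,0,-1.])
o=get_obs();print(o['eef_pos'],o['grip_width'])
c=camera('side');save('s8.png',c['img']);W=cloud(c)
m=np.all((W>[.25,.2,.026])&(W<[.62,.6,.036]),axis=2);P=W[m];print(cv2.minAreaRect((P[:,:2]*1000).astype(np.float32)))
m=np.all((W>[.30,.2,.0])&(W<[.62,.6,.03]),axis=2);print('floor',np.median(W[m][:,2]))
o=get_obs();w=camera('wrist');save('w9.png',w['img'])
t=np.radians(8);z=-PZ*np.cos(t)-PX*np.sin(t)  # plug nose down
x=-(PX*np.cos(t)-PZ*np.sin(t))
step(np.array([.4175,.3695,.10]),rotm(x=x,z=z),o)
E
```

```text
time_s: 22.4
eef_pos: [0.4102, 0.3322, 0.221]
tool_rot: [-0.004, 0.088, 0.996, 0.001]
force: [-0.3, 0.0, -0.9]
grip_width: 0.476
[0.41017424 0.33216676 0.22102472] 0.4757777217214939
((452.8768005371094, 361.842041015625), (224.09381103515625, 198.52529907226562), 88.88382720947266)
floor 0.0030091275819515984
shift [-0.005  0.13   0.403] turn [0.001 0.168 0.002] t 22.45 q [ 0.65  0.3   1.85  0.01  1.   -0.75]
```

View pics/s8.png

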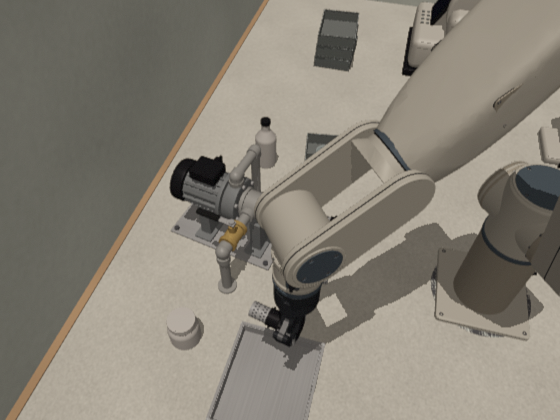

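View pics/w9.png

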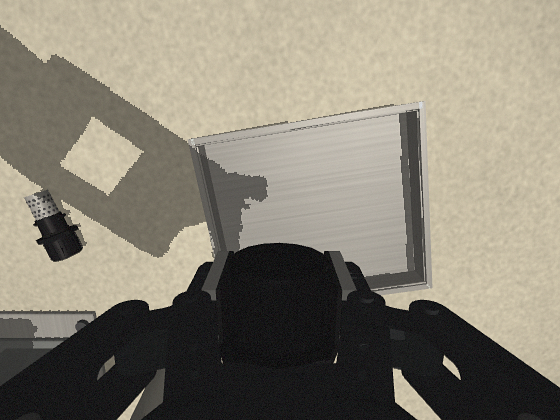

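```bash
python3 -m pendant '0 0.07 0.02 0 0.05 0 1;0 0.13 0.08 0 0.1 0 1;-0.005 0.13 0.2 0 0.17 0 1;-0.005 0.13 0.3 0 0.17 0 1;-0.005 0.13 0.39 0 0.17 0 1;-0.005 0.13 0.39 0 0.17 0 1'
python3 - <<'E'
from h import *
o=get_obs();print(o['eef_pos'],o['grip_width'],o['force'])
w=camera('wrist');save('w10.png',w['img']);C=cloud(w,o)
m=np.all((C>[.3,.2,.027])&(C<[.62,.6,.037]),axis=2)
P=C[m];print('rim x',np.percentile(P[:,0],[1,99]),'y',np.percentile(P[:,1],[1,99]))
c=camera('side');save('s9.png',cv2.resize(c['img'][250:420,180:380],None,fx=3.5,fy=3.5))
t=np.radians(8);z=-PZ*np.cos(t)-PX*np.sin(t);x=-(PX*np.cos(t)-PZ*np.sin(t))
for zz in (.03,.015): step(np.array([.4175,.3695,zz]),rotm(x=x,z=z),o)
E
```

```text
time_s: 23.1
eef_pos: [0.4158, 0.3664, 0.1014]
tool_rot: [-0.073, 0.089, 0.993, 0.005]
force: [-0.6, -0.4, -1.1]
grip_width: 0.473
[0.41580328 0.36640572 0.10141698] 0.47274478072404863 [-0.63892867 -0.35486598 -1.09745282]
rim x [0.35197207 0.5494043 ] y [0.25111856 0.47900438]
shift [-0.038  0.012  0.235] turn [-0.005 -0.008 -0.002] t 23.1 q [ 0.64  0.54  1.8   0.13  0.9  -0.84]
shift [-0.046  0.012  0.284] turn [-0.005 -0.008 -0.002] t 23.1 q [ 0.64  0.54  1.8   0.13  0.9  -0.84]
```

View pics/s9.png

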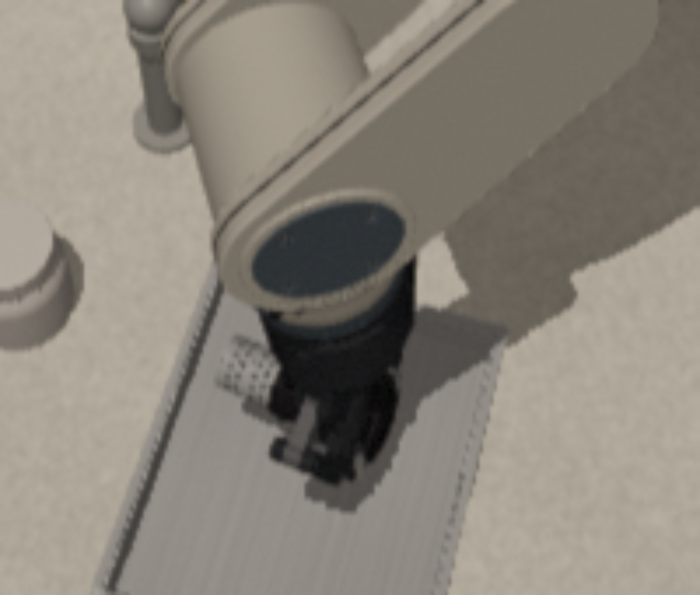

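View pics/w10.png

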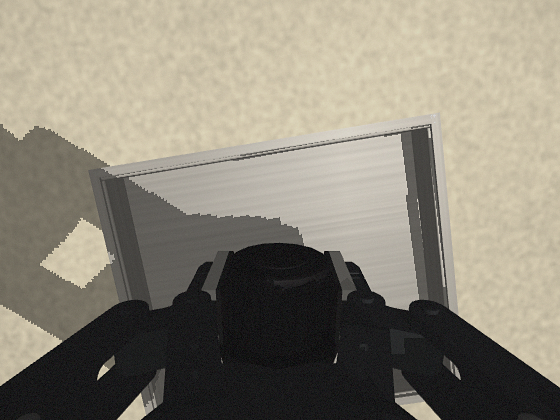

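Over the tray floor with room all round. Lowering.

```bash
python3 -m pendant '-0.015 0.005 0.08 0 0 0 1;-0.025 0.012 0.16 0 0 0 1;-0.035 0.012 0.22 0 0 0 1;-0.04 0.012 0.245 0 0 0 1;-0.04 0.012 0.255 0 0 0 1;-0.04 0.012 0.255 0 0 0 1'
```

```text
time_s: 23.8
eef_pos: [0.4201, 0.373, 0.0284]
tool_rot: [-0.069, 0.089, 0.994, 0.008]
force: [0.2, 0.4, -1.5]
grip_width: 0.473
```

```bash
python3 -m pendant '0 0 0.01 0 0 0 1;0 0 0.02 0 0 0 1;0 0 0.02 0 0 0 1'; python3 -m pendant '0 0 0.005 0 0 0 1;0 0 0.01 0 0 0 1;0 0 0.01 0 0 0 1'
```

```text
time_s: 24.1
eef_pos: [0.4186, 0.3728, 0.0215]
tool_rot: [-0.07, 0.088, 0.994, 0.007]
force: [0.6, -0.3, -1.0]
grip_width: 0.47
time_s: 24.4
eef_pos: [0.4182, 0.3729, 0.0183]
tool_rot: [-0.07, 0.089, 0.994, 0.007]
force: [0.4, 0.0, -1.6]
grip_width: 0.475
```

```bash
python3 -m pendant '0 0 0.004 0 0 0 1;0 0 0.007 0 0 0 1;0 0 0.007 0 0 0 1'; python3 -m pendant '0 0 0.003 0 0 0 1;0 0 0.006 0 0 0 1;0 0 0.006 0 0 0 1'
python3 - <<'E'
from h import *
c=camera('side');save('s10.png',cv2.resize(c['img'][300:420,200:340],None,fx=5,fy=5,interpolation=cv2.INTER_CUBIC))
E
```

```text
time_s: 24.7
eef_pos: [0.4179, 0.373, 0.0172]
tool_rot: [-0.07, 0.089, 0.994, 0.007]
force: [-2.3, -1.9, 9.4]
grip_width: 0.476
time_s: 25.0
eef_pos: [0.4175, 0.3731, 0.0165]
tool_rot: [-0.07, 0.088, 0.994, 0.007]
force: [-5.8, -3.9, 20.5]
grip_width: 0.477
```

View pics/s10.png

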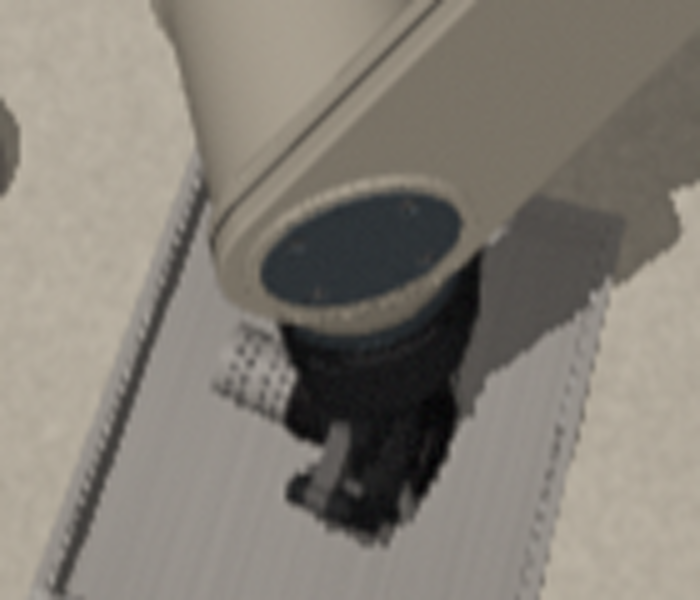

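In contact with the tray floor (20 N). Ease off slightly and open slowly.

```bash
python3 -m pendant '0 0 -0.005 0 0 0 1;0 0 -0.005 0 0 0 0.1' 20; python3 -m pendant '0 0 0 0 0 0 0.02;0 0 0 0 0 0 -0.03;0 0 0 0 0 0 -0.08;0 0 0 0 0 0 -0.13;0 0 0 0 0 0 -0.2;0 0 0 0 0 0 -0.3;0 0 0 0 0 0 -0.5;0 0 0 0 0 0 -0.5'
python3 - <<'E'
from h import *
o=get_obs();c=camera('wrist');save('w11.png',c['img'])
c=camera('side');save('s11.png',cv2.resize(c['img'][300:420,200:340],None,fx=5,fy=5,interpolation=cv2.INTER_CUBIC))
E
```

```text
time_s: 25.25
eef_pos: [0.4178, 0.3729, 0.0171]
tool_rot: [-0.07, 0.088, 0.994, 0.007]
force: [-1.6, -1.5, 9.6]
grip_width: 0.474
time_s: 26.05
eef_pos: [0.418, 0.373, 0.016]
tool_rot: [-0.07, 0.089, 0.994, 0.007]
force: [0.5, -0.6, 0.5]
grip_width: 0.75
```

View pics/w11.png

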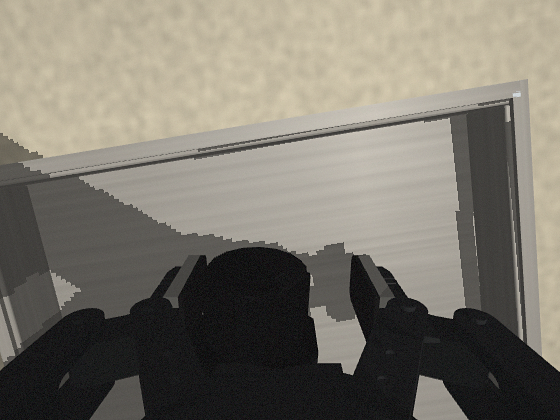

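View pics/s11.png

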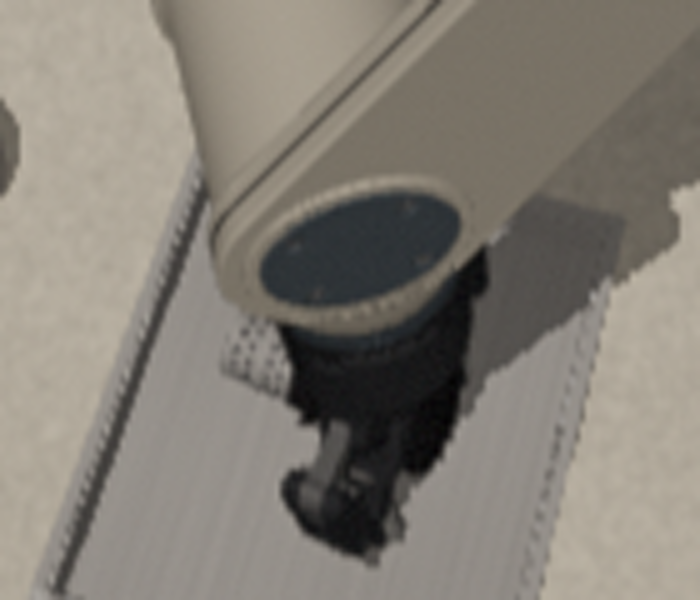

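The plug rolled onto a flange flat and sits left of the jaw centre at (255,310). I'll open fully, recentre on it, then lift clear.

```bash
python3 -m pendant '0 0 0 0 0 0 -1;0 0 0 0 0 0 -1;0 0 0 0 0 0 -1;0 -0.02 0 0 0 0 -1;0 -0.03 0 0 0 0 -1;0 -0.03 0 0 0 0 -1'
python3 - <<'E'
from h import *
c=camera('wrist');save('w12.png',c['img'])
E
```

```text
time_s: 26.75
eef_pos: [0.416, 0.3634, 0.016]
tool_rot: [-0.07, 0.089, 0.994, 0.007]
force: [-0.2, -0.6, -0.8]
grip_width: 1.001
```

View pics/w12.png

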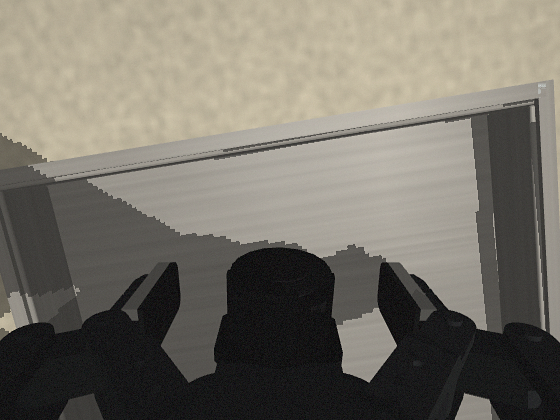

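The knob is now centred at (280,310) and free on both sides. Lifting.

```bash
python3 -m pendant '0 0 -0.05 0 0 0 -1;0 0 -0.15 0 0 0 -1;0 0 -0.3 0 0 0 -1;0 0 -0.45 0 0 0 -1;0 0 -0.6 0 0 0 -1;0 0 -0.75 0 0 0 -1;0 0 -0.75 0 0 0 -1'
python3 -m pendant '0.5 0.1 -0.3 0 0 0 -1;0.5 0.1 -0.3 0 0 0 -1;0.5 0.1 -0.3 0 0 0 -1;0.5 0.1 -0.3 0 0 0 -1;0.5 0.1 -0.3 0 0 0 -1'
python3 - <<'E'
from h import *
c=camera('side');save('s13.png',c['img']);W=cloud(c)
save('s13c.png',cv2.resize(c['img'][300:420,180:340],None,fx=4.5,fy=4.5,interpolation=cv2.INTER_CUBIC))
c2=camera('scene');save('c13.png',c2['img'])
E
```

```text
time_s: 27.5
eef_pos: [0.4512, 0.3602, 0.2468]
tool_rot: [-0.065, 0.089, 0.994, 0.011]
force: [0.1, -0.1, 0.1]
grip_width: 0.997
time_s: 28.0
eef_pos: [0.3174, 0.413, 0.3524]
tool_rot: [-0.069, 0.087, 0.994, 0.009]
force: [0.9, -0.6, -0.1]
grip_width: 1.002
```

View pics/s13.png

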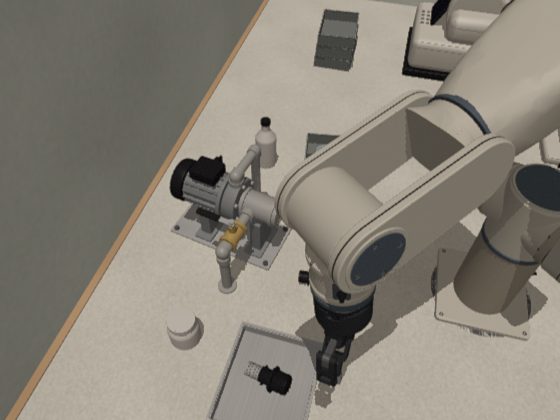

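View pics/s13c.png

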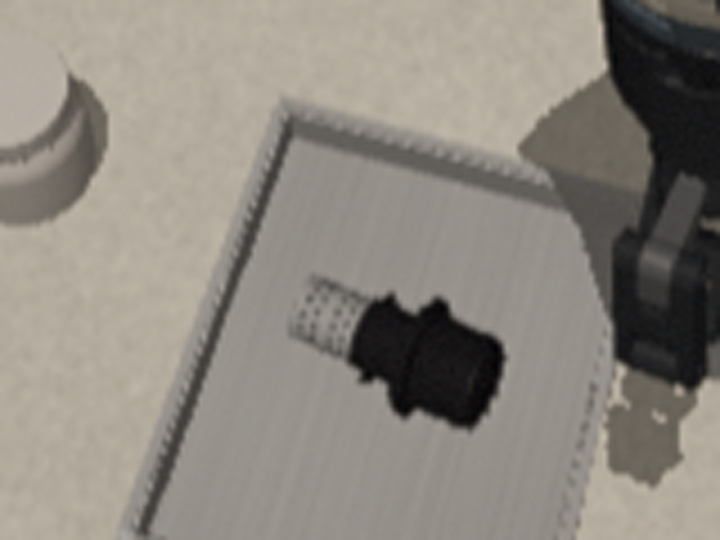

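View pics/c13.png

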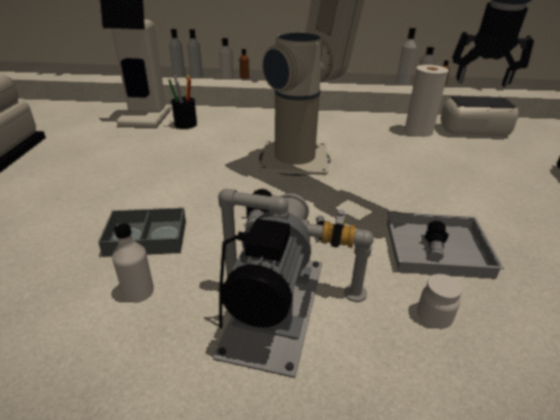

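The plug lies on its side in the tray at (270,378) in the side picture. Bottle, jar and job tray look unmoved. One numeric check of the lever, then I hand in.

```bash
python3 - <<'E'
from h import *
import pickle
for n in('side','scene'):
    c=camera(n);C=cloud(c);Q=np.dstack([(C-PO)@PX,(C-PO)@PY,C[...,2]])
    m=(Q[...,0]>.12)&(Q[...,0]<.2)&(Q[...,1]>.085)&(Q[...,1]<.13)&(Q[...,2]>.185)&(Q[...,2]<.21)
    P=Q[m];print(n,len(P),'slope deg off square',np.degrees(np.arctan(np.polyfit(P[:,0],P[:,1],1)[0])), 'b',np.median(P[:,1]))
    _,old=pickle.load(open(n+'0.pkl','rb'))
    for t in('job_tray','cleaner_bottle','pad_jar'):
        print(t,[r['extent'] for r in cut_out(t,c)[:2]])
    dz=(abs(C-cloud(old)).max(2)>.01)
o=get_obs();print(o['time_s'],o['joint_vel'].round(3))
print(close_job())
E
```

```text
side 180 slope deg off square 0.41598594579916226 b 0.11166069768155207
job_tray [[307.1, 135.6, 338.2, 156.9]]
cleaner_bottle [[253.7, 118.7, 275.6, 167.2]]
pad_jar [[168.6, 308.6, 200.5, 354.8]]
scene 229 slope deg off square 0.05022888667318131 b 0.10783584208361646
job_tray [[96.0, 208.0, 186.6, 256.6]]
cleaner_bottle [[110.8, 226.2, 154.8, 302.8]]
pad_jar [[417.8, 273.9, 461.2, 329.9], [422.1, 222.6, 446.8, 260.3]]
28.5 [ 0.004 -0.007 -0.002  0.002 -0.001  0.001]
the job is handed in; nothing more can be done
None
```

The job is done and handed in at 28.5 s; no verdict was reported.

- **Valve:** I swung the lever to its stop, where the push rose to 19 N and it moved no further. At the end it measured 0.1–0.4° off square in the two fixed cameras.
- **Plug:** I unscrewed the middle-sized plug, the one in the port, by about 240° in three grips. A trial pull met only about 3 N. I then drew it straight out and lowered it into the rinse tray until it touched the floor.
- **Release:** I pressed to about 20 N on contact, eased to about 10 N and opened slowly. On release the plug rolled a few millimetres onto a flat of its flange. It lies on its side, well inside the tray.
- **Bystanders:** The bottle, the jar and the job tray look unmoved in the last pictures. I judged this by eye, without measuring their positions against the start. In the side view the arm hid part of the job tray, but it showed whole in the scene view. The detector also reported a second "jar" at the plug's position in the tray, which I took as a false report.
- **Arm:** The gripper ended clear of everything. The highest wrist force I saw was about 21 N.

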